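# Load the UV-C cabinet with occluders and start the three-dot programme

## Task

Disinfect the black hand-held occluders hanging on the sloping rack in the UV-C cabinet. First put the spectacle case that stands in the way of the drawer into the job tray; then open the drawer, lift every occluder off its hook and lay it flat on the drawer floor so that none lies on another, shut the drawer fully, turn the dial to the three-dot mark, and only when all that is done press the start button. Leave the other things on the bench where they are.

Things in the scene. Friction and masses are not known exactly. Their poses are not given: they have to be found in the camera images.
- cabinet: UV-C disinfecting cabinet, white on a black base, fixed to the bench; 260 mm deep (x) and 320 mm wide (y). Origin under its centre on the bench; own -x is its front, facing the robot. Front face 130 mm in front of the origin; flat deck, with dial and start button, 118 mm high and 150 mm deep, behind it a hood 180 mm high
- drawer (a joint): how far the cabinet's drawer is pulled out, m: 0 shut, 0.20 fully open; slides along the cabinet's own x, out is towards -x; needs about 2 to 4 N, stays where it is left
- drawer_handle (a point): middle of the steel bar handle of the drawer, moves with it; the bar runs along the cabinet's y, 110 mm long, 10 mm thick, 35 mm in front of the drawer front, 86 mm above the bench (32 mm below the deck). Axes as the cabinet's
- drawer_floor (a point): centre of the drawer's inner floor, on its upper surface, 34 mm above the bench, moves with the drawer; axes as the cabinet's. Inside, the drawer is 200 mm (x) by 276 mm (y), its side and back walls rise 27 mm above the floor, its front 63 mm. With the drawer fully open, all but the last few mm of it is in front of the cabinet
- dial (a joint): angle of the programme selector, rad, grows clockwise seen from above. Four click positions: 0 = one dot, 0.75 = two dots, 1.5 = three dots, 2.25 = four dots; end stops just beyond the first and last. It springs into the nearest click position when let go; passing between positions takes about 0.07 N m
- dial_grip (a point): on the dial's axis at the height to grip it, 26 mm above the deck; turns with the dial: own x points along the bar grip to the end with the white pointer line. The dial is black: a disc 52 mm across, its top 12 mm above the deck, and on it a bar 50 mm long, 14 mm wide, 24 mm high, its top 36 mm above the deck
- dial_axis (a point): centre of the dial's round metal plate on the deck; axes as the cabinet's. The plate is printed with one, two, three and four dots, clockwise, 46 mm from the axis on the side away from the robot (left to right for someone at the robot). At one dot the pointer stands 1.125 rad anticlockwise of this x, at three dots 0.375 rad clockwise of it
- start (a joint): travel of the start button, m: 0 up, 0.006 fully pressed; it springs back. Needs 1.5 to 5 N
- start_top (a point): centre of the top of the round grey start button on the deck, 26 mm across, 22 mm above the deck when up; press straight down
- rack: white sloping rack fixed to the bench, 290 mm wide (y), 190 mm deep. Origin under its centre on the bench; own -x is its low front edge, facing roughly to the robot. Its board rises at 40 degrees from level, from 22 mm above the bench at x = -85 mm to 163 mm at x = +84 mm. Near its upper edge four hooks stand in a row
- hook1 (a point): hook 1 of the rack, on its centre line 10 mm out from the board; axes as the rack's; hooks 2 to 4 follow at 64 mm steps along y. Each is a 6 mm steel pin standing 24 mm square out of the board, its end turned up the slope by 7 mm. An occluder comes off when raised 9 to 14 mm up the slope and then drawn straight out from the board by 35 mm
- occluder1: black occluder, flat, 162 mm long, 10 mm thick throughout, 45 g: disc 54 mm across, handle 18 mm wide, 70 mm long, eye 42 mm across with a 20 mm hole. Origin: on the back face of the handle, where to grip it, near its balance point. Own x runs along the handle to the eye (eye centre x = +65 mm, disc centre x = -48 mm), y across, z out of the front face. Starts on hook 1, y = -96 mm
- occluder2: like occluder1; starts on hook 2 (rack y = -32 mm). Two to four of the four occluders are present, absent ones are None. Those present hang by their eyes on the rack's hooks, flat against its board, eye uppermost, own z away from the board
- occluder3: like occluder1; starts on hook 3 (rack y = +32 mm). Its two faces are alike and either may lie upwards
- occluder4: like occluder1; starts on hook 4 (rack y = +96 mm)
- case: closed hard spectacle case, brown, 150 mm long (own y), 56 mm wide (own x), 36 mm high, about 130 g. Origin: its centre, 18 mm above its underside. At the start it stands on the bench in front of the drawer, in its way
- tray: grey open job tray, fixed to the bench, outside 150 mm (own x) by 220 mm (own y) and 40 mm high, walls and floor 4 mm thick. Origin under its centre on the bench
- spectacles: bystander: brown spectacles standing open on the bench, 134 mm wide, 140 mm deep, 44 mm high; origin under the bridge
- driver: bystander: black screwdriver lying on the bench, 150 mm long along own x, 26 mm thick; origin under its middle
- spray: bystander: white lens-cleaner bottle, 48 mm across, 150 mm high; origin under its centre
- eye: bystander: model eyeball, 90 mm across, on a black foot, 127 mm high; origin under its centre
- blanks: bystander: stack of clear lens blanks, 70 mm across, 36 mm high; origin under its centre
- flipper: bystander: black lens flipper lying on the bench, 184 mm long (own x), 88 mm wide, 10 mm thick, with four small lenses; origin under its centre. Not an occluder
- jar: bystander: glass jar with a steel lid, 56 mm across, 60 mm high; origin under its centre
Not all that is in view belongs to the job. What is shaped like the occluder4 but purple is not meant.

How it is judged (in metres and radians):
On the way, in this order (a step that is already met when the one before it is completed fails the run):
1. the spectacle case lies in the job tray, the drawer still shut (x of case in the frame of tray between -0.055 and 0.055 m and y of case in the frame of tray between -0.06 and 0.06 m and z of case in the frame of tray between 0 and 0.035 m and value of joint drawer below 0.03 m), for 0.2 s.
2. every occluder present lies flat in the open drawer (x of occluder1 in the frame of drawer_floor between -0.095 and 0.095 m and y of occluder1 in the frame of drawer_floor between -0.14 and 0.14 m and ((z of occluder1 in the frame of drawer_floor between -0.003 and 0.0035 m and angle between occluder1's own z axis and vertical below 0.06 rad) or (z of occluder1 in the frame of drawer_floor between 0.007 and 0.0135 m and angle between occluder1's own z axis and vertical above 3.08 rad)) and x of occluder2 in the frame of drawer_floor between -0.095 and 0.095 m and y of occluder2 in the frame of drawer_floor between -0.14 and 0.14 m and ((z of occluder2 in the frame of drawer_floor between -0.003 and 0.0035 m and angle between occluder2's own z axis and vertical below 0.06 rad) or (z of occluder2 in the frame of drawer_floor between 0.007 and 0.0135 m and angle between occluder2's own z axis and vertical above 3.08 rad)) and x of occluder3 in the frame of drawer_floor between -0.095 and 0.095 m and y of occluder3 in the frame of drawer_floor between -0.14 and 0.14 m and ((z of occluder3 in the frame of drawer_floor between -0.003 and 0.0035 m and angle between occluder3's own z axis and vertical below 0.06 rad) or (z of occluder3 in the frame of drawer_floor between 0.007 and 0.0135 m and angle between occluder3's own z axis and vertical above 3.08 rad)) and x of occluder4 in the frame of drawer_floor between -0.095 and 0.095 m and y of occluder4 in the frame of drawer_floor between -0.14 and 0.14 m and ((z of occluder4 in the frame of drawer_floor between -0.003 and 0.0035 m and angle between occluder4's own z axis and vertical below 0.06 rad) or (z of occluder4 in the frame of drawer_floor between 0.007 and 0.0135 m and angle between occluder4's own z axis and vertical above 3.08 rad)) and value of joint drawer above 0.1 m), for 0.2 s.
3. the drawer is shut on the occluders and the dial is at three dots (x of occluder1 in the frame of drawer_floor between -0.095 and 0.095 m and y of occluder1 in the frame of drawer_floor between -0.14 and 0.14 m and ((z of occluder1 in the frame of drawer_floor between -0.003 and 0.0035 m and angle between occluder1's own z axis and vertical below 0.06 rad) or (z of occluder1 in the frame of drawer_floor between 0.007 and 0.0135 m and angle between occluder1's own z axis and vertical above 3.08 rad)) and x of occluder2 in the frame of drawer_floor between -0.095 and 0.095 m and y of occluder2 in the frame of drawer_floor between -0.14 and 0.14 m and ((z of occluder2 in the frame of drawer_floor between -0.003 and 0.0035 m and angle between occluder2's own z axis and vertical below 0.06 rad) or (z of occluder2 in the frame of drawer_floor between 0.007 and 0.0135 m and angle between occluder2's own z axis and vertical above 3.08 rad)) and x of occluder3 in the frame of drawer_floor between -0.095 and 0.095 m and y of occluder3 in the frame of drawer_floor between -0.14 and 0.14 m and ((z of occluder3 in the frame of drawer_floor between -0.003 and 0.0035 m and angle between occluder3's own z axis and vertical below 0.06 rad) or (z of occluder3 in the frame of drawer_floor between 0.007 and 0.0135 m and angle between occluder3's own z axis and vertical above 3.08 rad)) and x of occluder4 in the frame of drawer_floor between -0.095 and 0.095 m and y of occluder4 in the frame of drawer_floor between -0.14 and 0.14 m and ((z of occluder4 in the frame of drawer_floor between -0.003 and 0.0035 m and angle between occluder4's own z axis and vertical below 0.06 rad) or (z of occluder4 in the frame of drawer_floor between 0.007 and 0.0135 m and angle between occluder4's own z axis and vertical above 3.08 rad)) and value of joint drawer below 0.008 m and value of joint dial between 1.35 and 1.65 rad), for 0.2 s.
4. the start button is pressed (value of joint start above 0.004 m and value of joint drawer below 0.008 m and value of joint dial between 1.35 and 1.65 rad), for 0.05 s.
At the end, for the whole second after the job is handed in: Each occluder present lies flat on the drawer floor (within 0.06 rad, raised by under 3.5 mm), none on another; drawer shut within 8 mm; dial at three dots within 0.15 rad; after that start was pressed at least 4 mm and let go; the spectacle case lies in the job tray (all of step 3 and x of case in the frame of tray between -0.055 and 0.055 m and y of case in the frame of tray between -0.06 and 0.06 m and z of case in the frame of tray between 0 and 0.035 m and value of joint start below 0.002 m); the robot touches nothing.
It fails at once if start pressed with the drawer not shut or the dial not at three dots (value of joint start above 0.003 m and (value of joint drawer above 0.015 m or value of joint dial below 1.3 rad or value of joint dial above 1.7 rad)).
It fails at once if one of the other things on the bench pushed more than 30 mm out of place (distance of any of spectacles, driver, spray, eye, blanks, flipper, jar from where it was at the start of the episode above 0.03 m).
Of occluder1, occluder2, occluder3, occluder4 only 2 to 4 are there at a start; the rules pass over those that are not, and their reading is None.
At some moment in a run one of case may be knocked a few centimetres aside while the robot is not near it.
Once in a run the grip may slacken for a moment while it holds something.
It also fails if it takes over 210 s, if anything falls off the work surface, if the arm or the gripper's body presses on something with over 40 N, if the wrist force passes 120 N, or if a joint passes its speed limit or range.

## Robot

A 6-joint arm with a two-finger parallel gripper is mounted at the origin on the work surface. World frame = base frame: x ahead of the robot, y to its left, z up, the work surface at z = 0. Lengths are in mm, angles in degrees, forces in N, time in s.
With the tool pointing down it reaches from about 350 to 850 mm from the base axis. Payload 8.1 kg.
Tool frame: the origin (TCP) lies on the centre line of the jaws, within the pads' length; the fingertips stand r.tip_extent ahead of it and the grasp point (between the pads) lies 8 mm behind it (r.tip_extent is the distance from the TCP to the fingertips, in mm); z points along the fingers, y is the direction in which the jaws open and shut (so a half turn about z gives the same grasp; the last joint's range is limited). The gripper opens to 85 mm and grips with 20 to 120 N. Pads are 22 mm wide; open, the fingers measure 114 mm over their backs; the gripper's body (76 mm by 85 mm) begins 54 mm behind the grasp point. The pads swing forward as they close: fully open they stand 13 mm farther back than shut.
Start: joints at [-80.065, 7.471, 85.268, -0, 87.261, -4.893], TCP at [153.573, -580.018, 242.292] pointing down, gripper open.
Joint ranges: [-169.43, 169.43], [-51.17, 129.36], [1.28, 143.12], [-76.62, 256.62], [0, 156.53], [-152.29, 152.29]. Speed limits (degrees/s): [136.94, 136.94, 159.86, 180, 180, 180].

## Interface

Orientations are given as [roll, pitch, yaw] about the fixed x, y, z axes, in that order (R = Rz(yaw) Ry(pitch) Rx(roll)).
In Python, from bench import sense, optics, hand_in, spotter, r gives the robot as it stands.
- The arm moves only by the tool apply_moves, never from a script. Its argument "series" is a list of rows, each a list of 3 entries, a list of its own where there are three numbers: the opening, from 0 (shut) to 1 (fully open), then the shift along the world's x, y, z in m, then the turn about the world's z in rad. In form: [[grip, [x, y, z], turn], ...]. A call has 1 to 5 rows; each row is the pose to reach, as a shift and turn from the pose measured when the call began; what a row does not reach only later rows make up. A row lasts 1/8 s, in which the tool goes at most 62.5 mm and 10.7 degrees, less where a joint would pass 70% of its speed; a pose out of reach is approached as far as the arm can. A call with a gripper value outside its range is refused whole. The fingers move at their own pace and stop on an object; "grip_force" is the grip in N (left out, the last holds). Time passes only in rows, so rows that repeat a pose let the fingers close. It gives the time, the measured TCP pose, the force and the opening at its end, in the units of the state.
- sense(): the state, without advancing time (a new reading comes with each control period).
- optics.snapshot(name): name is "scene" or "top"; returns a dict with "color" (420x560x3 uint8, blue, green, red), "intrinsics" (3x3 intrinsics, pixels), "distortion" ([k1, k2, p1, p2, k3] as OpenCV has them; the pictures are not rectified), "rvec" (rotation vector, rad) and "tvec" (3), from world to camera coordinates, as OpenCV has them. Camera axes: x right, y down, z forward; pixel columns grow to the right and rows downward; lengths in mm; the calibration is good to about 2 mm. A picture is of the moment at which its call begins. There is no depth.
- hand_in(): hands the job in, once; it reports no verdict.
Trained networks look in a picture, given as the dict that the camera call returned (one of the last four; its "shot" number tells which), for a name from the list of things; names that differ only in an ending like _2 or _b are one class to them, and where a whole thing is asked for, a point or a joint stands for the part that bears it (a point fixed in the world has none). Each returns a list of dicts, best first, with "p" (0 to 1); they miss things now and then, are a little off and sometimes report something else, mostly with a low value. They report only what shows in the picture. A call takes as long as a camera call. They do not tell look-alikes from the thing itself.
- spotter.search_frame(picture, query): "xyz" ([x, y, z] in mm, in the coordinates of the camera as it stood for that picture, good to about 4 mm: the middle of the surface that is visible of it).
- spotter.masks_of(picture, query): "mask" (420x560 bool, what is visible of it).
The state is a dict: "time": time; "joint_pos": joint angles; "qd": joint speeds; "joint_efforts": joint torques, N m; "tool_pos": TCP position; "tcp_rot": TCP orientation; "ft_force": force on the tool from outside, world axes, zero at the start; "wrist_torque": the same for the moment, N m; "finger_gap": finger opening in mm.
Only numpy, scipy, OpenCV 4.12 (cv2) and the standard library are available. Lean on these libraries where they do the work, as an engineer would, in place of code of your own. Each camera call takes 0.05 s, during which the arm holds its last target.

## Working session

There is one attempt and no reset: what is moved stays moved. The work goes in short steps, Python scripts to look and compute and a tool call to move; the robot and the scene stay as the last step left them, time stands still between calls to the robot, and variables do not carry over. Pictures are saved under pics/ and viewed, and the job is handed in when it is done.

Besides the shell and the picture viewer there is one more tool, called after "Emit:" by a JSON object that holds its "api" and its "payload", one argument or row to a line. apply_moves: Moves the arm, as the interface text tells. Its arguments: {"type":"object","properties":{"series":{"type":"array"},"grip_force":{"type":"number"}},"required":["series"]}

```bash
ls; mkdir -p pics
python3 - <<'E'
from bench import sense, optics, hand_in, spotter, r
import cv2,numpy as np
print(sense()); print(r.tip_extent)
for n in("scene","top"):
    p=optics.snapshot(n); cv2.imwrite(f"pics/{n}0.png",p["color"])
    R=cv2.Rodrigues(np.array(p["rvec"]))[0]; print(n,p["intrinsics"],p["distortion"],(-R.T@np.array(p["tvec"]).ravel()),R)
E
```

```text
pics
{'time': 0.0, 'joint_pos': array([-8.00671632e+01,  7.51571863e+00,  8.53301146e+01,  4.65393303e-05,
        8.72589708e+01, -4.89387474e+00]), 'qd': array([-0.02138561, -0.01310253, -0.05581837, -0.00677405, -0.01479284,
        0.09270013]), 'joint_efforts': array([-2.43074101e-03, -5.69389558e+01, -5.00560391e+01, -1.95420785e-04,
        1.46358131e-02, -4.30274918e-05]), 'tool_pos': array([ 153.46148958, -579.50488015,  241.2300159 ]), 'tcp_rot': array([-1.79895582e+02, -8.98718009e-03,  1.48267011e+01]), 'ft_force': array([ 0.19653502, -0.33777396,  0.4696806 ]), 'wrist_torque': array([ 0.01396395, -0.04205358, -0.01324495]), 'finger_gap': 85.47383001797779}
11.0
scene [[381.54218307   0.         284.74488687]
 [  0.         381.54218307 209.43029404]
 [  0.           0.           1.        ]] [-0.05916284  0.          0.          0.          0.        ] [1061.38732595  406.45657515  829.33817722] [[-0.56380815  0.82580125 -0.01314014]
 [ 0.59853029  0.3975745  -0.69548257]
 [-0.5691062  -0.39998351 -0.71842281]]
top [[446.53982564   0.         280.38590351]
 [  0.         446.53982564 203.83804186]
 [  0.           0.           1.        ]] [-0.05844635  0.          0.          0.          0.        ] [ 405.19634297   14.14005558 1355.87261286] [[-0.0212933  -0.99976898  0.00292913]
 [-0.9960085   0.02095901 -0.08676285]
 [ 0.08668141 -0.0047649  -0.99622469]]
```

View pics/scene0.png

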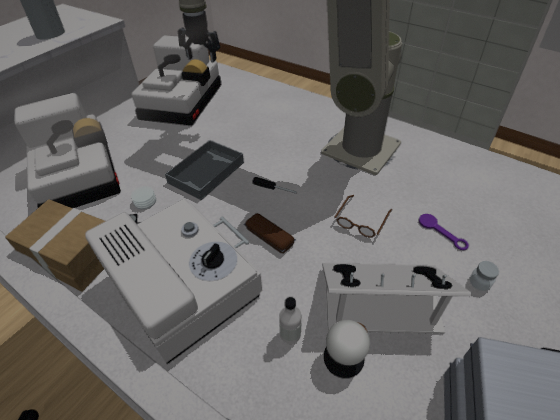

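View pics/top0.png

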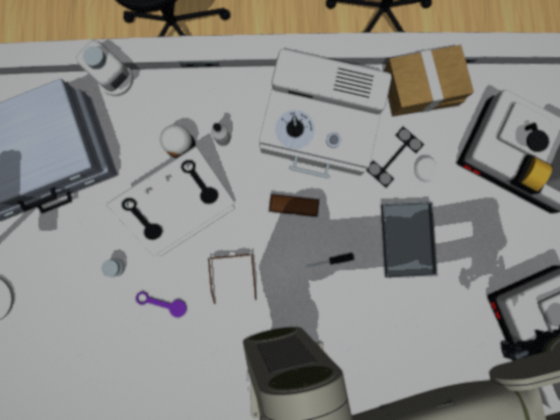

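The scene picture shows the cabinet around (175,265), the rack at (390,300) with black occluders on its two end hooks, and the purple look-alike at (445,232). The top picture shows the case at (295,205), tray at (408,240), dial at (295,128), start at (333,140), flipper at (395,157), and occluders with eyes at (188,167) and (128,204). Next I'll measure these with the spotter and crops.

```bash
cat > h.py <<'E'
import cv2,numpy as np,pickle
def proj(p,X):
    X=np.atleast_2d(np.array(X,float)); return cv2.projectPoints(X,np.array(p["rvec"],float),np.array(p["tvec"],float),p["intrinsics"],p["distortion"])[0].reshape(-1,2)
def pos(p):
    R=cv2.Rodrigues(np.array(p["rvec"],float))[0]; return R,-R.T@np.array(p["tvec"],float).ravel()
def ray(p,uv,z):
    R,c=pos(p); n=cv2.undistortPoints(np.array([[uv]],float),np.array(p["intrinsics"]),np.array(p["distortion"])).ravel()
    d=R.T@np.array([n[0],n[1],1]); return c+d*(z-c[2])/d[2]
def w(p,xyz):
    R,c=pos(p); return R.T@np.array(xyz,float)+c
def crop(p,x0,y0,x1,y1,name,s=5):
    c=p["color"][y0:y1,x0:x1]; cv2.imwrite(name,cv2.resize(c,None,fx=s,fy=s,interpolation=cv2.INTER_CUBIC))
def tri(ps,uvs):
    A=[];b=[]
    for p,uv in zip(ps,uvs):
        R,c=pos(p); n=cv2.undistortPoints(np.array([[uv]],float),np.array(p["intrinsics"]),np.array(p["distortion"])).ravel()
        d=R.T@np.array([n[0],n[1],1]); d/=np.linalg.norm(d); P=np.eye(3)-np.outer(d,d); A.append(P); b.append(P@c)
    return np.linalg.lstsq(np.vstack(A),np.hstack(b),rcond=None)[0]
E
python3 - <<'E'
from h import *
from bench import *
P={}
for n in("scene","top"):
    p=optics.snapshot(n); P[n]={k:p[k] for k in("color","intrinsics","distortion","rvec","tvec")}
    for q in ["case","tray","occluder1","drawer_handle","dial_grip","dial_axis","start_top","rack","cabinet","spectacles","driver","spray","eye","blanks","flipper","jar"]:
        try: print(n,q,[(round(d["p"],2),w(p,d["xyz"]).round().tolist()) for d in spotter.search_frame(p,q)][:5])
        except Exception as e: print(n,q,e)
pickle.dump(P,open("P0.pkl","wb"))
crop(P["top"],240,30,400,150,"pics/t_cab.png")
crop(P["top"],95,130,255,260,"pics/t_rack.png")
crop(P["scene"],310,245,470,350,"pics/s_rack.png")
crop(P["scene"],80,180,300,350,"pics/s_cab.png",3.5)
print(sense()["time"])
E
```

```text
scene case [(0.64, [531.0, -25.0, 34.0])]
scene tray [(0.98, [408.0, -383.0, 11.0])]
scene occluder1 [(0.76, [476.0, 403.0, 110.0]), (0.61, [231.0, 349.0, 6.0]), (0.59, [577.0, 236.0, 107.0]), (0.59, [531.0, -23.0, 30.0])]
scene drawer_handle [(0.89, [626.0, -51.0, 91.0]), (0.46, [739.0, 190.0, 90.0])]
scene dial_grip [(0.78, [727.0, -32.0, 131.0]), (0.34, [402.0, -384.0, 9.0])]
scene dial_axis [(0.96, [805.0, -49.0, 118.0]), (0.51, [740.0, 188.0, 92.0])]
scene start_top [(0.61, [693.0, -141.0, 140.0])]
scene rack [(0.61, [728.0, -30.0, 131.0]), (0.56, [553.0, 338.0, 12.0]), (0.19, [804.0, -49.0, 120.0])]
scene cabinet [(0.67, [809.0, -53.0, 120.0]), (0.27, [530.0, -25.0, 31.0]), (0.22, [727.0, -31.0, 129.0])]
scene spectacles [(0.96, [364.0, 167.0, 31.0])]
scene driver [(0.52, [364.0, -159.0, 18.0])]
scene spray [(0.85, [738.0, 188.0, 94.0]), (0.17, [725.0, -33.0, 131.0])]
scene eye [(0.92, [729.0, 316.0, 105.0])]
scene blanks [(0.81, [624.0, -427.0, 34.0]), (0.55, [812.0, -56.0, 120.0])]
scene flipper [(0.44, [683.0, -400.0, 8.0])]
scene jar [(0.73, [361.0, 507.0, 47.0])]
top case 
[... 171 characters left out ...]
0]), (0.68, [231.0, 344.0, 6.0])]
top drawer_handle [(0.63, [640.0, -85.0, 86.0])]
top dial_grip [(0.67, [726.0, -42.0, 127.0])]
top dial_axis [(0.61, [770.0, -115.0, 121.0])]
top start_top [(0.44, [688.0, -144.0, 139.0])]
top rack [(0.8, [520.0, 314.0, 100.0]), (0.3, [721.0, -38.0, 127.0])]
top cabinet [(0.62, [769.0, -118.0, 119.0])]
top spectacles [(0.53, [330.0, 160.0, 30.0]), (0.38, [467.0, 396.0, 96.0])]
top driver [(0.75, [355.0, -162.0, 24.0])]
top spray []
top eye [(0.84, [700.0, 298.0, 111.0])]
top blanks [(0.67, [615.0, -437.0, 38.0])]
top flipper [(0.73, [666.0, -351.0, 7.0]), (0.54, [640.0, -86.0, 88.0]), (0.34, [769.0, -117.0, 122.0])]
top jar [(0.71, [340.0, 497.0, 59.0])]
1.8
```

View pics/t_cab.png

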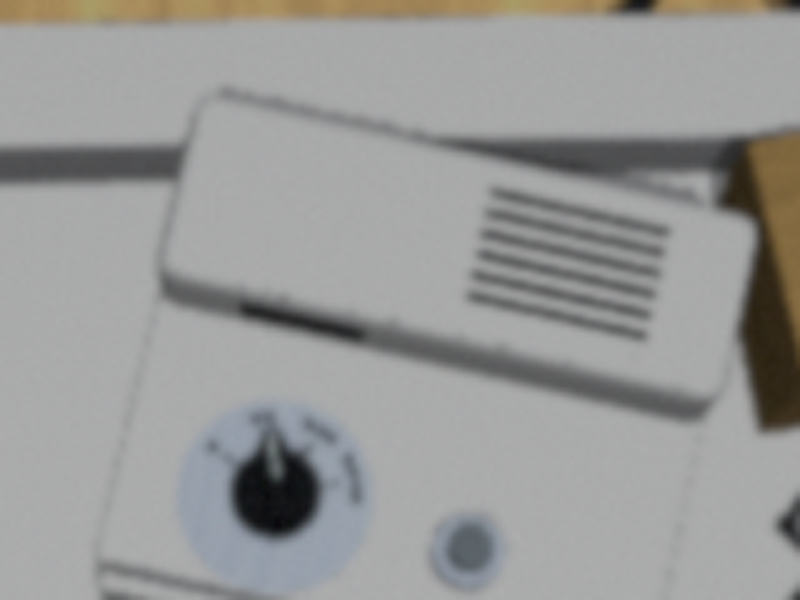

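View pics/t_rack.png

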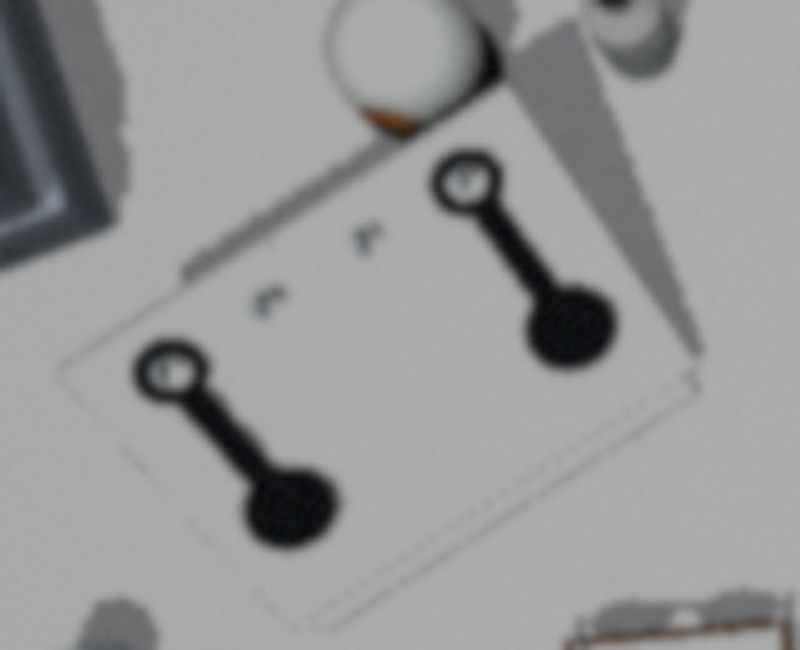

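View pics/s_rack.png

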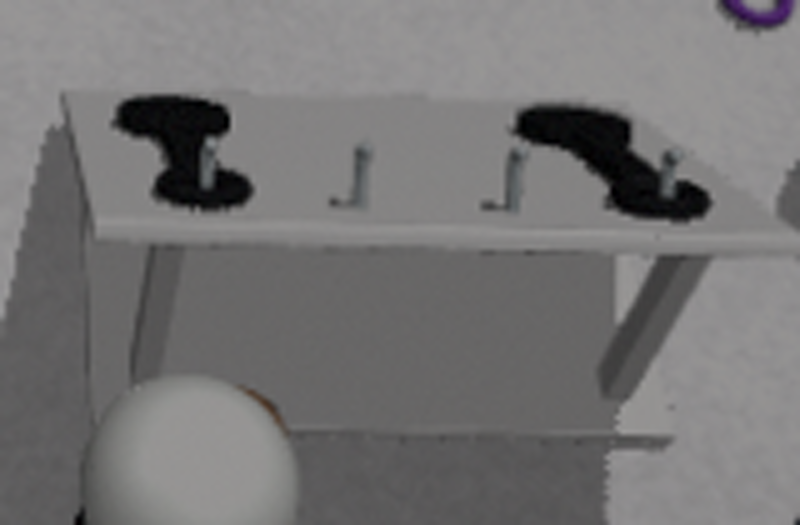

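View pics/s_cab.png

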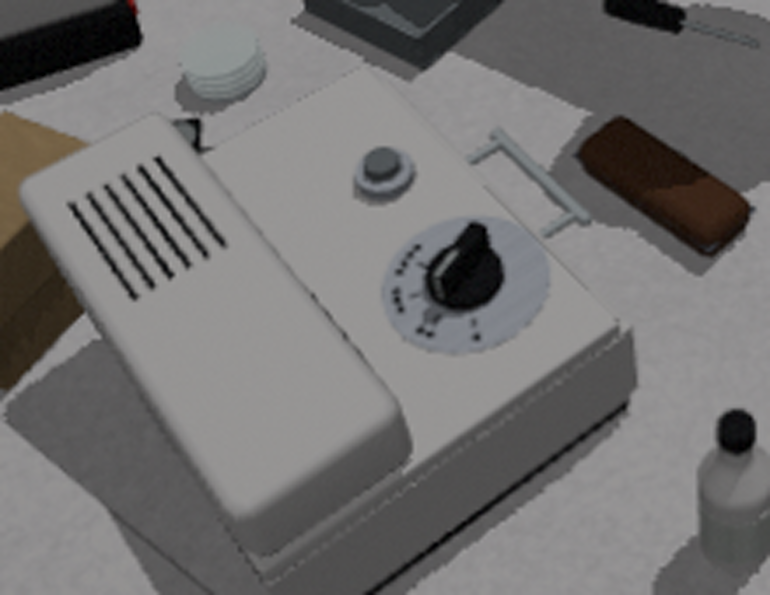

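Run:
```python
from h import *
P=pickle.load(open("P0.pkl","rb"))
crop(P["top"],250,125,400,225,"pics/t_front.png")
crop(P["top"],370,190,450,290,"pics/t_tray.png",6)
crop(P["scene"],155,130,305,260,"pics/s_mid.png")
```

```text
(no output)
```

View pics/t_front.png

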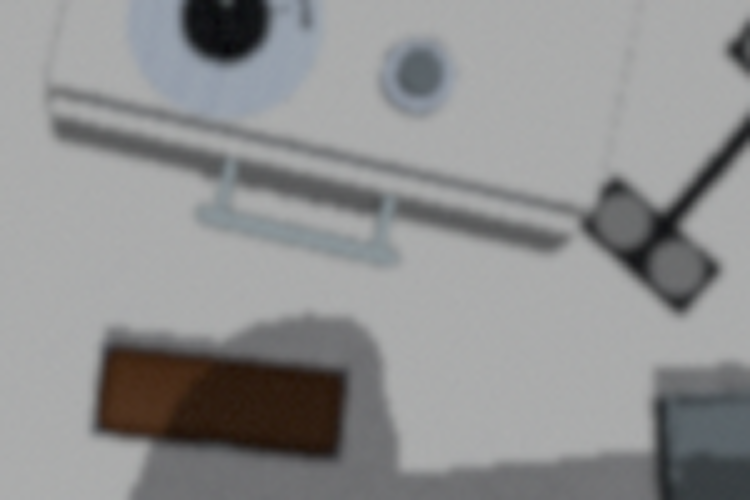

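View pics/t_tray.png

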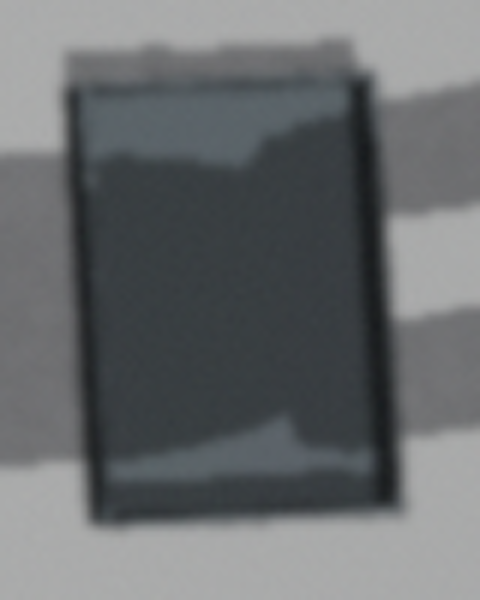

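View pics/s_mid.png

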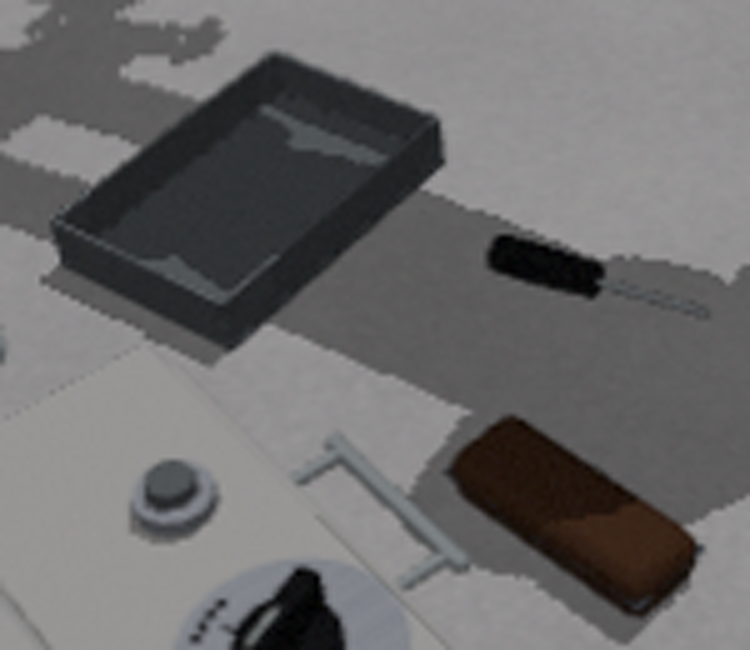

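```bash
cat > fit.py <<'E'
from h import *
from scipy.optimize import least_squares
P=pickle.load(open("P0.pkl","rb")); T,S=P["top"],P["scene"]
def rz(a): c,s=np.cos(a),np.sin(a); return np.array([[c,-s,0],[s,c,0],[0,0,1]])
def fit(obs,x0):
    # obs: list (p,uv,local)
    f=lambda q: np.hstack([proj(p,rz(q[2])@np.array(l,float)+[q[0],q[1],0])[0]-np.array(uv) for p,uv,l in obs])
    s=least_squares(f,x0,loss="soft_l1"); return s.x,f(s.x).reshape(-1,2)
t=lambda x,y,x0,y0,s=5:(x0+(x+.5)/s-.5,y0+(y+.5)/s-.5)
# rack
ob=[(T,t(60,372,95,130),(84,145,163)),(T,t(502,80,95,130),(84,-145,163)),(T,t(693,373,95,130),(-85,-145,22)),(T,t(303,617,95,130),(-85,145,22)),
(S,t(62,92,310,245),(-85,-145,22)),(S,t(93,222,310,245),(84,-145,163))]
q,res=fit(ob,[520,314,.5]); print("rack",q[:2].round(1),np.degrees(q[2]).round(2)); print(res.round(2).tolist())
rk=q
# cabinet
ob=[(T,t(203,216,250,125),(-165,55,91)),(T,t(392,257,250,125),(-165,-55,91)),(T,t(50,88,250,125),(-130,160,118)),(T,t(583,212,250,125),(-130,-160,118)),
(S,t(333,436,155,130),(-165,-55,91)),(S,t(463,560,155,130),(-165,55,91))]
q,res=fit(ob,[780,-60,-.2]); print("cab",q[:2].round(1),np.degrees(q[2]).round(2)); print(res.round(2).tolist())
cab=q
print("handle", (rz(q[2])@[-165,0,86]+[q[0],q[1],0]).round(1))
g=lambda n,X:print(n,X.round(1),"in cab",(rz(-q[2])@(X-[q[0],q[1],0])).round(1))
g("dial T",ray(T,t(225,10,250,125),118)); g("start T",ray(T,t(419,71,250,125),140)); g("start S",ray(S,t(171,480,155,130),140)); g("plate S",ray(S,t(466,284,80,180,3.5),118))
# case, tray
ob=[(T,t(*c,250,125),l) for c,l in zip([(105,345),(348,372),(338,458),(95,432)],[(28,75,30),(28,-75,30),(-28,-75,30),(-28,75,30)])]
q,res=fit(ob,[520,-35,0]); print("case",q[:2].round(1),np.degrees(q[2]).round(2)); print(res.round(2).tolist())
ob=[(T,t(*c,370,190,6),l) for c,l in zip([(68,85),(373,75),(405,512),(92,522)],[(75+0,110,40),(75,-110,40),(-75,-110,40),(-75,110,40)])]
ob=[(T,t(*c,370,190,6),(l[1]/110*110 if 0 else l[0],l[1],40)) for c,l in zip([(68,85),(373,75),(405,512),(92,522)],[(110,75),(110,-75),(-110,-75),(-110,75)])]
ob+=[(S,t(*c,155,130),(l[0],l[1],40)) for c,l in zip([(275,52),(440,122),(225,303),(55,225)],[(-110,-75),(-110,75),(110,75),(110,-75)])]
q,res=fit(ob,[408,-380,0]); print("tray (long axis=local x here)",q[:2].round(1),np.degrees(q[2]).round(2)); print(res.round(2).tolist())
# occluders on the board: u up-slope, v rack y
Rr=rz(rk[2]); c4,s4=np.cos(np.radians(40)),np.sin(np.radians(40))
U=Rr@[c4,0,s4]; V=Rr@[0,1,0]; N=Rr@[-s4,0,c4]; low=Rr@[-85,0,22]+[rk[0],rk[1],0]
for n,e,d,es,ds,y0 in [("oc1",(467,182),(571,328),(203,188),(172,118),-96),("oc4",(171,372),(291,508),(660,198),(575,127),96)]:
    obs=[(T,t(*e,95,130),65),(T,t(*d,95,130),-48),(S,t(*es,310,245),65),(S,t(*ds,310,245),-48)]
    def pt(q,x,h=10):
        return low+U*(q[0]+x*np.cos(q[2]))+V*(q[1]+x*np.sin(q[2]))+N*h
    f=lambda q:np.hstack([proj(p,pt(q,x))[0]-uv for p,uv,x in obs])
    s=least_squares(f,[110,y0,0],loss="soft_l1"); q=s.x
    a=pt(q,1)-pt(q,0)
    print(n,q[:2].round(1),"swing",np.degrees(q[2]).round(1),f(q).reshape(-1,2).round(2).tolist(),"grip mid",pt(q,0,5).round(1),"axis",a.round(3),"yaw",np.degrees(np.arctan2(a[1],a[0])).round(1))
print("U",U.round(3),"N",N.round(3))
E
python3 fit.py
```

```text
rack [523.5 313.8] 31.92
[[-1.2, 0.14], [0.74, 0.48], [1.13, -1.63], [-2.56, 2.49], [-0.19, -0.12], [-0.36, 0.49]]
cab [ 767.4 -117.5] -14.77
[[-0.01, -1.23], [-0.45, -0.49], [-2.53, 2.18], [1.52, 3.81], [0.02, 0.5], [-1.09, -0.16]]
handle [607.8 -75.5  86. ]
dial T [731.5 -36.7 118. ] in cab [-55.3  69.  118. ]
start T [ 689.  -142.6  140. ] in cab [-69.3 -44.2 140. ]
start S [ 689.9 -141.1  140. ] in cab [-68.9 -42.6 140. ]
plate S [726.2 -35.  118. ] in cab [-60.8  69.3 118. ]
case [516.4 -32.4] -7.59
[[-0.64, -0.73], [0.68, -0.57], [0.73, 0.85], [-0.77, 0.46]]
tray (long axis=local x here) [ 407.4 -369.6] 1.25
[[0.52, -0.7], [-0.53, -1.18], [-0.75, 0.28], [1.04, 1.14], [0.26, -0.37], [0.96, -0.6], [0.03, 1.02], [-0.84, -0.44]]
oc1 [123.8 -96.6] swing -0.0 [[-0.43, -0.18], [-0.22, -0.2], [-0.16, -1.66], [-0.04, -1.25]] grip mid [580.2 235.3 105.4] axis [0.65  0.405 0.643] yaw 31.9
oc4 [124.4  94.9] swing -0.1 [[-0.56, -0.25], [-0.54, -0.03], [-0.21, -1.6], [-0.32, -1.21]] grip mid [479.4 398.1 105.8] axis [0.651 0.404 0.643] yaw 31.8
U [0.65  0.405 0.643] N [-0.546 -0.34   0.766]
```

```bash
cat > fit2.py <<'E'
import io,contextlib
with contextlib.redirect_stdout(io.StringIO()):
    exec(open("fit.py").read())
a=ray(T,t(50,88,250,125),118); b=ray(T,t(583,212,250,125),118); d=a-b; print("deck line",a.round(1),b.round(1),np.linalg.norm(d).round(1),"yaw",np.degrees(np.arctan2(-d[0],d[1])).round(2))
c1=ray(T,t(55,122,250,125),110); c2=ray(T,t(572,238,250,125),110); print("edge2",c1.round(1),c2.round(1))
a=ray(T,t(163,275,240,30),180); b=ray(T,t(705,405,240,30),180); d=a-b; print("hood front",np.linalg.norm(d).round(1),"yaw",np.degrees(np.arctan2(-d[0],d[1])).round(2))
H=tri([T,S],[t(203,216,250,125),t(463,560,155,130)]);H2=tri([T,S],[t(392,257,250,125),t(333,436,155,130)]); print("handle ends",H.round(1),H2.round(1)); d=H-H2; print(np.linalg.norm(d),np.degrees(np.arctan2(-d[0],d[1])))
print("dial T",ray(T,t(225,22,250,125),118),"tri",tri([T,S],[t(225,22,250,125),t(466,284,80,180,3.5)]))
print("start tri",tri([T,S],[t(419,71,250,125),t(171,478,155,130)]))
E
python3 fit2.py
```

```text
deck line [688.6  63.1 118. ] [ 611.8 -235.2  118. ] 308.0 yaw -14.43
edge2 [670.7  60.9 110. ] [ 598.4 -230.   110. ]
hood front 302.4 yaw -14.93
handle ends [618.7 -22.1  87.3] [ 592.4 -129.9   90.9]
111.05347244535973 -13.715151779206417
dial T [724.53022058 -36.5093842  118.        ] tri [725.09861528 -36.54105109 115.5739853 ]
start tri [ 688.92595673 -142.47601729  139.7220643 ]
```

Emit:
{"api": "apply_moves", "payload": {
  "series": [
    [1,[0.033,0.05,0],0.11],
    [1,[0.066,0.1,0],0.22],
    [1,[0.099,0.15,0],0.33],
    [1,[0.132,0.2,0],0.44],
    [1,[0.165,0.25,0],0.55]
  ],
  "grip_force": 40
}}

```text
time: 2.42
tool_pos: [319.4, -328.4, 242.5]
tcp_rot: [179.9, -0.0, 46.5]
ft_force: [0.8, -0.0, 0.5]
finger_gap: 85.2
```

Emit:
{"api": "apply_moves", "payload": {
  "series": [
    [1,[0.035,0.05,0],0.12],
    [1,[0.07,0.1,0],0.25],
    [1,[0.105,0.15,0],0.37],
    [1,[0.14,0.2,0],0.5],
    [1,[0.175,0.25,0],0.6]
  ]
}}

```text
time: 3.05
tool_pos: [495.4, -76.6, 242.9]
tcp_rot: [179.9, 0.0, 81.1]
ft_force: [0.8, -0.8, 1.0]
finger_gap: 85.5
```

Run:
```python
from h import *
from bench import *
p=optics.snapshot("scene"); print([(d["p"],w(p,d["xyz"]).round()) for d in spotter.search_frame(p,"case")])
crop(p,155,130,305,260,"pics/s_mid1.png"); print(sense()["time"])
```

```text
[(0.67, array([529., -25.,  32.]))]
3.15
```

View pics/s_mid1.png

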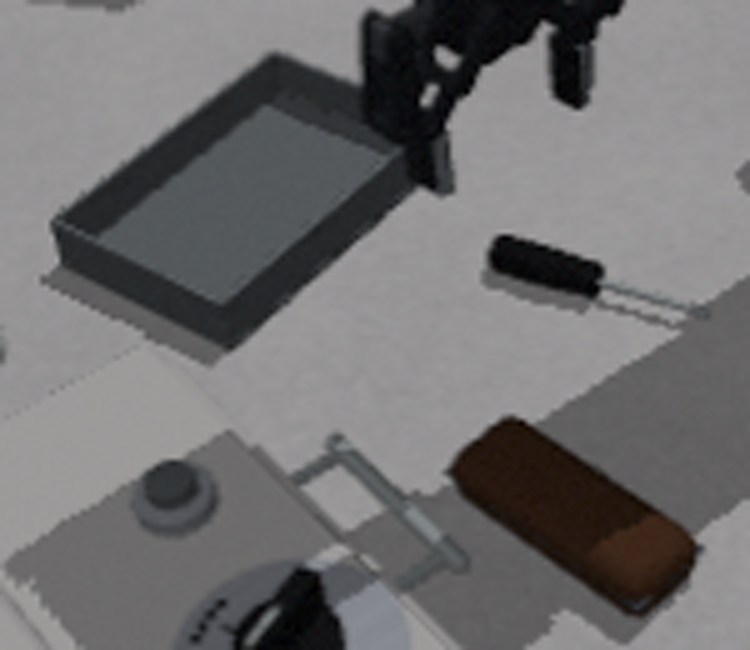

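The case is unmoved at crop (575,515). I'll go down onto it.

Emit:
{"api": "apply_moves", "payload": {
  "series": [
    [1,[0.021,0.044,0],0.02],
    [1,[0.021,0.044,-0.055],0.02],
    [1,[0.021,0.044,-0.11],0.02],
    [1,[0.021,0.044,-0.16],0.02],
    [1,[0.021,0.044,-0.18],0.02]
  ]
}}

```text
time: 3.78
tool_pos: [514.7, -29.3, 58.8]
tcp_rot: [-179.8, -0.1, 82.5]
ft_force: [0.0, -0.7, 1.0]
finger_gap: 85.7
```

Emit:
{"api": "apply_moves", "payload": {
  "series": [
    [1,[0,0,-0.02],0],
    [1,[0,0,-0.04],0],
    [1,[0,0,-0.048],0],
    [0.3,[0,0,-0.048],0],
    [0.3,[0,0,-0.048],0]
  ]
}}

```text
time: 4.4
tool_pos: [515.9, -29.7, 12.1]
tcp_rot: [-179.9, -0.1, 82.5]
ft_force: [0.5, -0.8, -0.4]
finger_gap: 55.6
```

Emit:
{"api": "apply_moves", "payload": {
  "series": [
    [0.3,[0,0,0],0],
    [0.3,[0,0,0],0],
    [0.3,[0,0,0],0]
  ]
}}

```text
time: 4.78
tool_pos: [515.9, -29.6, 12.3]
tcp_rot: [-179.9, -0.1, 82.5]
ft_force: [0.7, 0.2, -0.7]
finger_gap: 55.4
```

Emit:
{"api": "apply_moves", "payload": {
  "series": [
    [0.3,[0,0,0.03],0],
    [0.3,[0,0,0.08],0],
    [0.3,[-0.01,-0.02,0.12],-0.15],
    [0.3,[-0.02,-0.06,0.12],-0.32],
    [0.3,[-0.035,-0.11,0.12],-0.48]
  ],
  "grip_force": 60
}}

```text
time: 5.4
tool_pos: [481.3, -140.3, 133.3]
tcp_rot: [180.0, -0.1, 54.8]
ft_force: [0.6, -1.1, -1.6]
finger_gap: 55.3
```

Emit:
{"api": "apply_moves", "payload": {
  "series": [
    [0.3,[-0.018,-0.05,0],-0.18],
    [0.3,[-0.035,-0.1,0],-0.36],
    [0.3,[-0.05,-0.15,0],-0.54],
    [0.3,[-0.065,-0.2,0],-0.72],
    [0.3,[-0.072,-0.227,0],-0.9]
  ]
}}

```text
time: 6.02
tool_pos: [408.0, -369.6, 133.3]
tcp_rot: [179.9, -0.1, 2.8]
ft_force: [-0.2, 0.0, -1.8]
finger_gap: 54.9
```

Emit:
{"api": "apply_moves", "payload": {
  "series": [
    [0.3,[0,0,-0.05],-0.03],
    [0.3,[0,0,-0.09],-0.03],
    [0.3,[0,0,-0.11],-0.03],
    [0.3,[0,0,-0.115],-0.03],
    [0.3,[0,0,-0.115],-0.03]
  ]
}}

```text
time: 6.65
tool_pos: [408.2, -369.8, 18.7]
tcp_rot: [179.9, -0.1, 1.1]
ft_force: [0.1, 0.3, -1.6]
finger_gap: 55.2
```

Emit:
{"api": "apply_moves", "payload": {
  "series": [
    [0.8,[0,0,0],0],
    [0.8,[0,0,0],0],
    [0.8,[0,0,0.03],0],
    [0.8,[0,0,0.08],0],
    [0.8,[0,0,0.14],0]
  ]
}}

```text
time: 7.28
tool_pos: [407.7, -369.2, 159.9]
tcp_rot: [180.0, -0.1, 1.1]
ft_force: [0.5, 0.0, 0.2]
finger_gap: 67.9
```

Run:
```python
from h import *
from bench import *
p=optics.snapshot("scene"); print([(d["p"],w(p,d["xyz"]).round()) for d in spotter.search_frame(p,"case")])
crop(p,155,130,305,260,"pics/s_mid2.png"); print(sense()["time"])
```

```text
[(0.88, array([ 421., -360.,   35.])), (0.26, array([727., -29., 131.])), (0.2, array([ 414., -372.,   19.]))]
7.375
```

View pics/s_mid2.png

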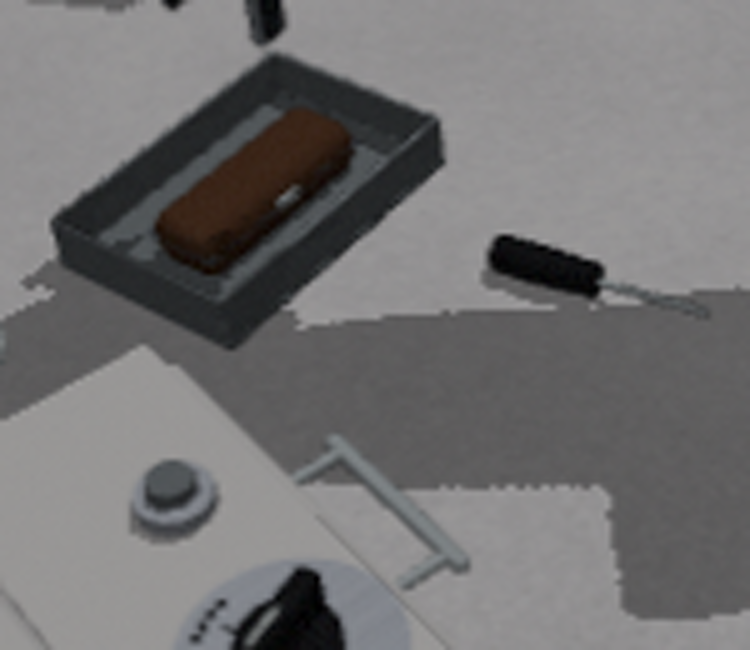

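The case lies in the tray at crop (255,190). Next I'll open the drawer by its handle.

Emit:
{"api": "apply_moves", "payload": {
  "series": [
    [0.28,[0.03,0.05,0.03],0.14],
    [0.28,[0.065,0.1,0.04],0.3],
    [0.28,[0.1,0.15,0.04],0.46],
    [0.28,[0.135,0.2,0.04],0.62],
    [0.28,[0.165,0.245,0.04],0.78]
  ]
}}

```text
time: 8.0
tool_pos: [578.1, -126.6, 209.2]
tcp_rot: [179.2, -0.7, 46.1]
ft_force: [0.8, -0.6, 0.6]
finger_gap: 24.0
```

Emit:
{"api": "apply_moves", "payload": {
  "series": [
    [0.28,[0.02,0.03,0],0.18],
    [0.28,[0.033,0.048,0],0.36],
    [0.28,[0.033,0.048,0],0.52],
    [0.28,[0.033,0.048,-0.04],0.52],
    [0.28,[0.033,0.048,-0.07],0.52]
  ]
}}

```text
time: 8.62
tool_pos: [611.3, -78.5, 138.6]
tcp_rot: [179.1, -0.7, 75.9]
ft_force: [-0.7, -0.4, -0.2]
finger_gap: 24.0
```

Run:
```python
from h import *
from bench import *
p=optics.snapshot("scene"); s=sense(); print(s["tool_pos"],s["tcp_rot"],s["finger_gap"])
crop(p,170,130,300,250,"pics/s_h.png",6); p=optics.snapshot("top"); crop(p,250,80,380,200,"pics/t_h.png",5); print(sense()["time"])
```

```text
[608.70476292 -77.98051159 133.55277739] [179.53032105  -0.7361046   75.9039068 ] 24.033758244720183
8.725
```

View pics/s_h.png

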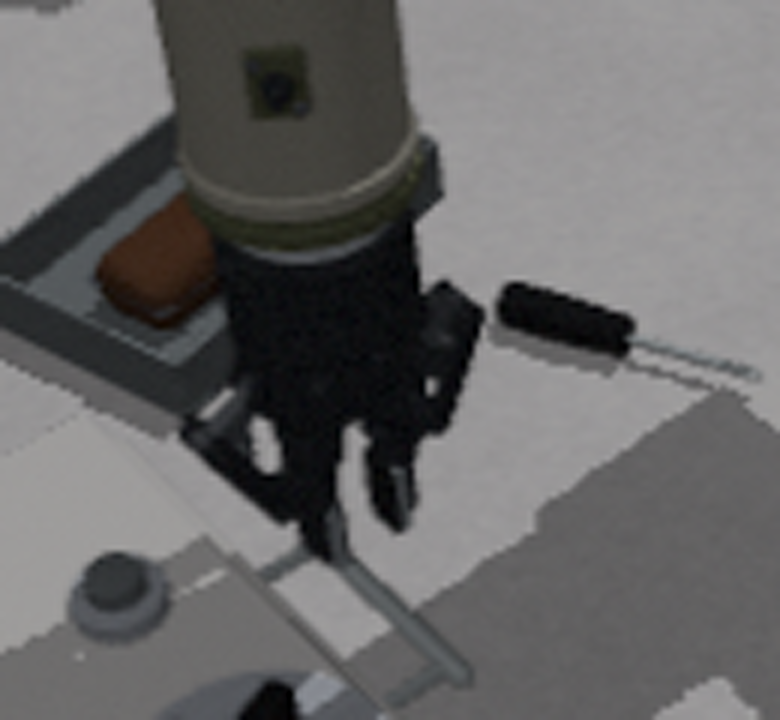

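View pics/t_h.png

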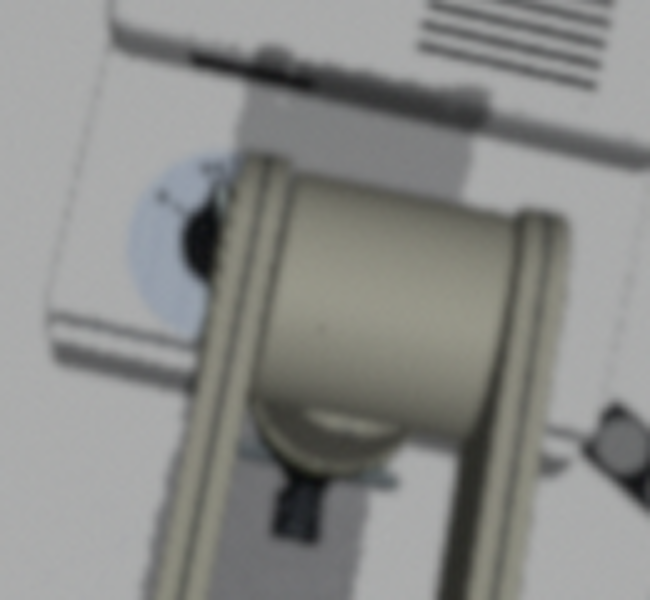

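```bash
cat >> fit2.py <<'E'
for z in (88,91): 
  for p,c in((T,[t(203,216,250,125),t(392,257,250,125)]),(S,[t(463,560,155,130),t(333,436,155,130)])):
    print(z,((ray(p,c[0],z)+ray(p,c[1],z))/2).round(1))
E
python3 fit2.py|tail -4
```

```text
88 [605.8 -76.3  88. ]
88 [604.7 -76.7  88. ]
91 [605.3 -76.   91. ]
91 [606.6 -74.8  91. ]
```

The linkage spreads too wide near the deck for gripping the bar across. I'll turn the shut gripper by 90°, lower it behind the bar (a 30 mm gap for 22 mm fingers) and hook it.

Emit:
{"api": "apply_moves", "payload": {
  "series": [
    [0,[0,0,0.04],-0.15],
    [0,[0.016,-0.003,0.05],-0.33],
    [0,[0.016,-0.003,0.05],-0.51],
    [0,[0.016,-0.003,0.05],-0.69],
    [0,[0.016,-0.003,0.05],-0.87]
  ]
}}

```text
time: 9.35
tool_pos: [625.5, -81.2, 187.6]
tcp_rot: [179.5, -0.9, 25.7]
ft_force: [1.2, -0.7, 0.1]
finger_gap: 0.5
```

Emit:
{"api": "apply_moves", "payload": {
  "series": [
    [0,[0,0,0],-0.18],
    [0,[0,0,0],-0.36],
    [0,[0,0,0],-0.54],
    [0,[0,0,0],-0.71],
    [0,[0,0,0],-0.71]
  ]
}}

```text
time: 9.98
tool_pos: [626.3, -81.3, 189.7]
tcp_rot: [179.5, -1.0, -14.9]
ft_force: [0.8, -0.1, -0.6]
finger_gap: 0.1
```

Emit:
{"api": "apply_moves", "payload": {
  "series": [
    [0,[-0.0015,0,-0.04],0],
    [0,[-0.0015,0,-0.07],0],
    [0,[-0.0015,0,-0.082],0],
    [0,[-0.0015,0,-0.082],0]
  ]
}}

```text
time: 10.48
tool_pos: [624.6, -81.3, 107.7]
tcp_rot: [179.5, -1.0, -14.8]
ft_force: [0.1, 0.1, 0.1]
finger_gap: -0.4
```

Run:
```python
from h import *
from bench import *
p=optics.snapshot("scene"); s=sense(); print(s["tool_pos"],s["tcp_rot"],s["ft_force"])
crop(p,190,160,290,250,"pics/s_h2.png",8); print(sense()["time"])
```

```text
[625.3645881  -81.46631523 108.89682082] [179.48334655  -1.07851668 -14.82575634] [ 0.22107062 -0.24615015  0.30037114]
10.525
```

View pics/s_h2.png

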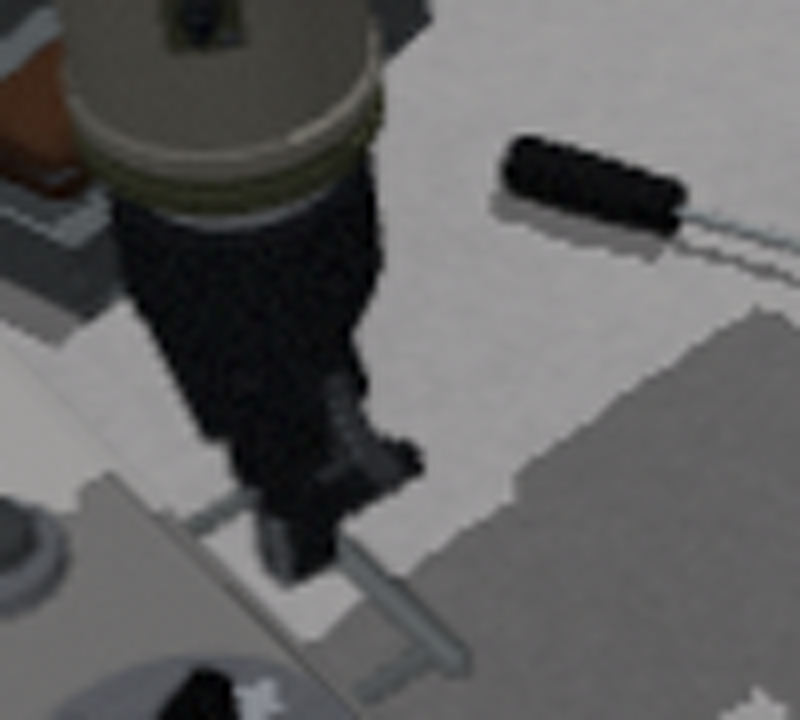

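The fingertips, crop (300,550), stand over the gap between the bar and the front. I'll lower gently.

Emit:
{"api": "apply_moves", "payload": {
  "series": [
    [0,[0,0,-0.006],0],
    [0,[0,0,-0.012],0],
    [0,[0,0,-0.018],0],
    [0,[0,0,-0.018],0]
  ]
}}

```text
time: 11.02
tool_pos: [624.7, -81.3, 89.9]
tcp_rot: [179.5, -1.0, -14.8]
ft_force: [0.1, 0.0, -0.1]
finger_gap: 0.2
```

Emit:
{"api": "apply_moves", "payload": {
  "series": [
    [0,[0,0,-0.006],0],
    [0,[0,0,-0.012],0],
    [0,[0,0,-0.012],0]
  ]
}}

```text
time: 11.4
tool_pos: [624.1, -81.2, 76.9]
tcp_rot: [179.5, -0.9, -14.8]
ft_force: [-0.3, -0.2, -0.5]
finger_gap: 0.0
```

Emit:
{"api": "apply_moves", "payload": {
  "series": [
    [0,[-0.005,0.001,0],0],
    [0,[-0.019,0.005,0],0],
    [0,[-0.039,0.01,0],0],
    [0,[-0.058,0.015,0],0],
    [0,[-0.077,0.02,0],0]
  ]
}}

```text
time: 12.02
tool_pos: [546.9, -61.5, 77.5]
tcp_rot: [179.5, -1.0, -14.8]
ft_force: [2.2, -2.5, -0.0]
finger_gap: -0.3
```

Emit:
{"api": "apply_moves", "payload": {
  "series": [
    [0,[-0.019,0.005,0],0],
    [0,[-0.039,0.01,0],0],
    [0,[-0.058,0.015,0],0],
    [0,[-0.077,0.02,0],0],
    [0,[-0.097,0.025,0],0]
  ]
}}

```text
time: 12.65
tool_pos: [449.8, -36.5, 78.0]
tcp_rot: [179.4, -1.1, -14.8]
ft_force: [3.0, 0.2, 1.2]
finger_gap: 0.1
```

Emit:
{"api": "apply_moves", "payload": {
  "series": [
    [0,[-0.008,0.002,0],0],
    [0,[-0.015,0.004,0],0],
    [0,[-0.02,0.005,0],0],
    [0,[-0.02,0.005,0],0]
  ]
}}

```text
time: 13.15
tool_pos: [429.7, -31.5, 78.1]
tcp_rot: [179.5, -1.1, -14.8]
ft_force: [0.6, -0.2, 0.4]
finger_gap: 0.2
```

Emit:
{"api": "apply_moves", "payload": {
  "series": [
    [0,[-0.002,0,0],0],
    [0,[-0.004,0.001,0],0]
  ]
}}

```text
time: 13.4
tool_pos: [428.9, -31.4, 78.8]
tcp_rot: [179.5, -1.5, -14.8]
ft_force: [22.4, -6.7, -14.7]
finger_gap: -0.0
```

Emit:
{"api": "apply_moves", "payload": {
  "series": [
    [0,[0.004,-0.001,0],0],
    [0,[0.004,-0.001,0.05],0],
    [0,[0.004,0.02,0.11],0.1],
    [0,[0.004,0.06,0.16],0.28],
    [0,[0.01,0.11,0.17],0.46]
  ]
}}

```text
time: 14.02
tool_pos: [440.8, 79.2, 253.4]
tcp_rot: [179.4, -1.9, 11.7]
ft_force: [1.4, -0.6, -0.4]
finger_gap: -0.5
```

```bash
cat > fit3.py <<'E'
import io,contextlib
with contextlib.redirect_stdout(io.StringIO()):
    exec(open("fit.py").read())
for n,e,d,es,ds,y0 in [("oc1",(467,182),(571,328),(203,188),(172,118),-96),("oc4",(171,372),(291,508),(660,198),(575,127),96)]:
    E_=tri([T,S],[t(*e,95,130),t(*es,310,245)]); D=tri([T,S],[t(*d,95,130),t(*ds,310,245)])
    a=E_-D; L=np.linalg.norm(a); a/=L; g=D+a*48
    print(n,E_.round(1),D.round(1),L.round(1),a.round(3),"grip top",g.round(1),"grip mid",(g-N*5).round(1),np.degrees(np.arctan2(a[1],a[0])))
E
python3 fit3.py
python3 - <<'E'
from h import *
from bench import *
P={}
for n in ("scene","top"):
    p=optics.snapshot(n); P[n]={k:p[k] for k in("color","intrinsics","distortion","rvec","tvec")}
    cv2.imwrite(f"pics/{n}3.png",p["color"])
pickle.dump(P,open("P3.pkl","wb")); print(sense()["time"],sense()["tool_pos"],sense()["tcp_rot"])
E
```

```text
oc1 [619.9 260.5 145.5] [546.1 214.6  73.4] 112.9 [0.654 0.406 0.638] grip top [577.5 234.1 104. ] grip mid [580.2 235.8 100.2] 31.870302436137518
oc4 [518.5 423.8 145.8] [445.1 377.8  74.1] 112.5 [0.653 0.409 0.638] grip top [476.4 397.4 104.7] grip mid [479.2 399.1 100.9] 32.02815327245189
14.125 [440.03988107  82.54312449 251.46657391] [179.5321949   -1.77219449  12.03156642]
```

View pics/scene3.png

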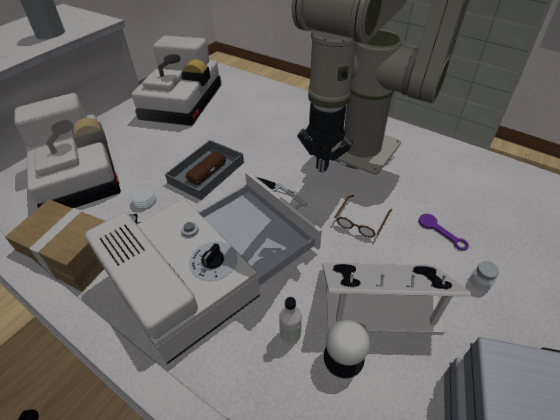

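View pics/top3.png

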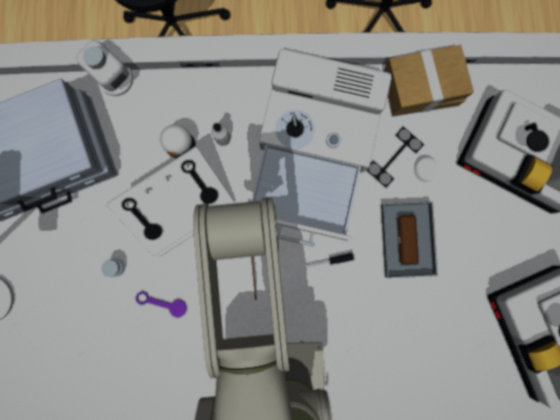

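The pictures show the drawer fully open at top (310,190), the case in the tray at (408,240), and all bystanders in place. Black occluders hang only on the end hooks: eye/disc at (188,167)/(209,196) is hook 1, and (128,204)/(153,232) is hook 4. The purple one at (160,303) and the flipper at (395,157) are not meant. The earlier enlarged crop confirmed this.

Emit:
{"api": "apply_moves", "payload": {
  "series": [
    [0.5,[0.035,0.038,0],0.09],
    [0.5,[0.07,0.076,0],0.17],
    [0.5,[0.105,0.115,-0.01],0.26],
    [0.5,[0.14,0.153,-0.04],0.347],
    [0.5,[0.14,0.153,-0.08],0.347]
  ]
}}

```text
time: 14.75
tool_pos: [581.6, 237.4, 169.1]
tcp_rot: [179.6, -1.7, 32.0]
ft_force: [0.4, -0.7, -0.8]
finger_gap: 42.5
```

Run:
```python
from h import *
from bench import *
p=optics.snapshot("scene"); s=sense(); print(s["tool_pos"],s["tcp_rot"],s["ft_force"],s["finger_gap"])
crop(p,300,180,420,300,"pics/s_o1.png",6)
p=optics.snapshot("top");crop(p,140,120,260,240,"pics/t_o1.png",5)
```

```text
[577.33565373 235.12740486 161.73996525] [179.68142587  -1.149764    31.94675032] [-2.6581444  -0.99261616 -5.72443913] 43.03719701408932
```

View pics/s_o1.png

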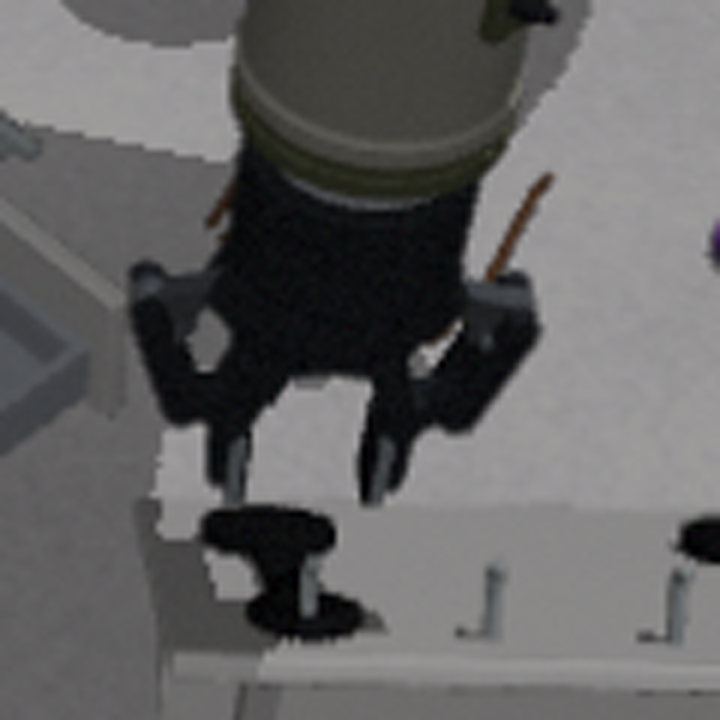

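Run:
```python
from h import *
from bench import *
P=pickle.load(open("P0.pkl","rb"));S=P["scene"]
s=sense(); print(s["tool_pos"],s["tcp_rot"],s["ft_force"])
for X in ([577,235,151],[577,235,115],[577,235,108],[580,235.5,107]): print(X,((proj(S,X)[0]-[300,180])*6).round())
```

```text
[576.47103378 234.34841422 163.80820224] [179.69791092  -1.06609647  31.89567773] [-0.88005929  0.26792844 -1.31338725]
[577, 235, 151] [294. 489.]
[577, 235, 115] [283. 546.]
[577, 235, 108] [281. 556.]
[580, 235.5, 107] [279. 564.]
```

View pics/t_o1.png

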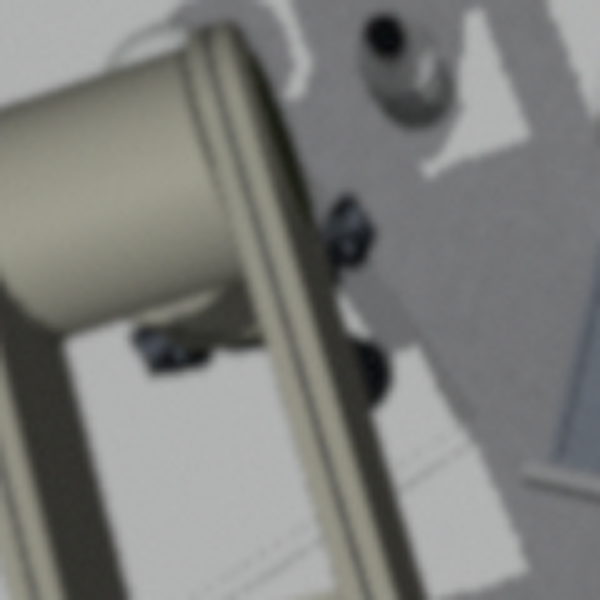

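Emit:
{"api": "apply_moves", "payload": {
  "series": [
    [0.5,[0.004,0,-0.015],0],
    [0.5,[0.004,0,-0.03],0],
    [0.5,[0.004,0,-0.039],0],
    [0.5,[0.004,0,-0.039],0]
  ]
}}

```text
time: 15.35
tool_pos: [580.1, 234.0, 124.4]
tcp_rot: [179.7, -1.0, 31.9]
ft_force: [-0.7, 1.1, 0.4]
finger_gap: 42.9
```

Emit:
{"api": "apply_moves", "payload": {
  "series": [
    [0.5,[0,0,-0.002],0],
    [0.5,[0,0,-0.003],0],
    [0.5,[0,0,-0.003],0]
  ]
}}

```text
time: 15.72
tool_pos: [580.3, 234.1, 121.8]
tcp_rot: [179.7, -1.1, 31.9]
ft_force: [0.9, 0.3, -0.9]
finger_gap: 42.4
```

Run:
```python
from h import *
from bench import *
p=optics.snapshot("scene"); crop(p,310,220,410,300,"pics/s_o1b.png",8)
```

```text
(no output)
```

View pics/s_o1b.png

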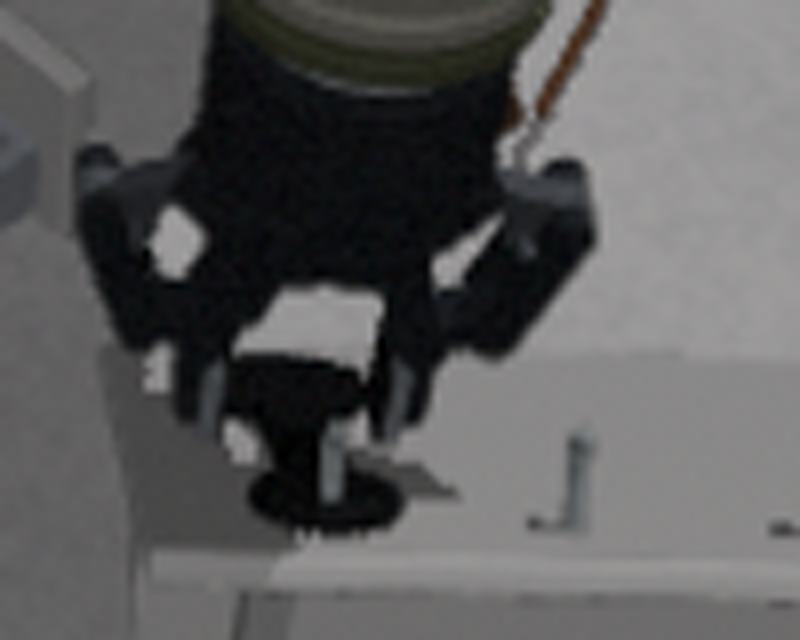

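Emit:
{"api": "apply_moves", "payload": {
  "series": [
    [0.5,[0,0,-0.002],0],
    [0.5,[0,0,-0.003],0],
    [0.1,[0,0,-0.003],0],
    [0.1,[0,0,-0.003],0],
    [0.1,[0,0,-0.003],0]
  ],
  "grip_force": 40
}}

```text
time: 16.4
tool_pos: [580.3, 234.2, 119.0]
tcp_rot: [179.7, -1.1, 31.9]
ft_force: [-0.4, -0.8, 2.3]
finger_gap: 16.6
```

Emit:
{"api": "apply_moves", "payload": {
  "series": [
    [0.1,[0,0,0],0],
    [0.1,[0,0,0],0]
  ]
}}

```text
time: 16.65
tool_pos: [580.3, 234.2, 119.0]
tcp_rot: [179.7, -1.1, 31.9]
ft_force: [-0.2, -0.7, 1.6]
finger_gap: 16.6
```

Emit:
{"api": "apply_moves", "payload": {
  "series": [
    [0.05,[0,0,0],0],
    [0.05,[0.003,0.002,0.003],0],
    [0.05,[0.0055,0.0035,0.0055],0],
    [0.05,[0.0078,0.0049,0.0077],0],
    [0.05,[0.0078,0.0049,0.0077],0]
  ],
  "grip_force": 70
}}

```text
time: 17.27
tool_pos: [588.3, 239.1, 126.9]
tcp_rot: [179.7, -1.1, 31.9]
ft_force: [-4.6, -2.5, 3.2]
finger_gap: 15.3
```

Run:
```python
from h import *
from bench import *
p=optics.snapshot("scene"); s=sense(); print(s["tool_pos"],s["finger_gap"],s["ft_force"]); crop(p,310,220,410,300,"pics/s_o1c.png",8)
```

```text
[588.23012281 239.14022024 126.90395471] 15.245978444299675 [-3.75553633 -1.78717818  2.71633228]
```

View pics/s_o1c.png

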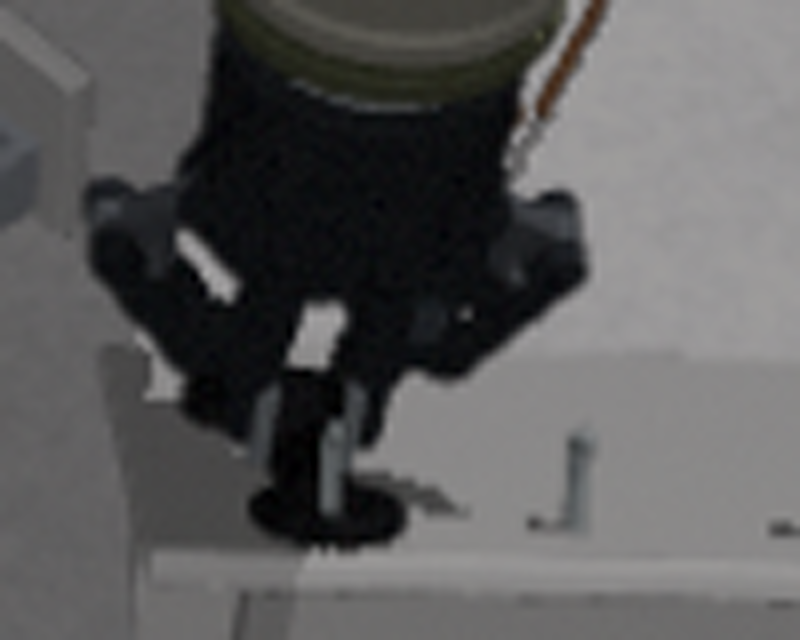

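Emit:
{"api": "apply_moves", "payload": {
  "series": [
    [0.05,[-0.0027,-0.0017,0.0038],0],
    [0.05,[-0.0055,-0.0034,0.0077],0],
    [0.05,[-0.0082,-0.0051,0.0115],0]
  ]
}}

```text
time: 17.7
tool_pos: [580.1, 234.0, 139.0]
tcp_rot: [179.7, -1.1, 31.9]
ft_force: [0.6, -0.1, 0.3]
finger_gap: 15.0
```

Emit:
{"api": "apply_moves", "payload": {
  "series": [
    [0.05,[-0.0027,-0.0017,0.0038],0],
    [0.05,[-0.0055,-0.0034,0.0077],0],
    [0.05,[-0.0082,-0.0051,0.0115],0],
    [0.05,[-0.0109,-0.0068,0.0153],0]
  ]
}}

```text
time: 18.2
tool_pos: [569.0, 227.2, 154.6]
tcp_rot: [179.7, -1.1, 31.9]
ft_force: [-1.1, -0.5, -1.1]
finger_gap: 15.4
```

Emit:
{"api": "apply_moves", "payload": {
  "series": [
    [0.05,[-0.003,-0.002,0.0042],0],
    [0.05,[-0.006,-0.0037,0.0084],0],
    [0.05,[-0.006,-0.0037,0.0084],0]
  ]
}}

```text
time: 18.58
tool_pos: [563.2, 223.4, 163.6]
tcp_rot: [179.7, -1.2, 31.9]
ft_force: [-0.5, 1.0, -0.6]
finger_gap: 15.2
```

Run:
```python
from h import *
from bench import *
p=optics.snapshot("scene"); s=sense(); print(s["tool_pos"],s["finger_gap"],s["ft_force"]); crop(p,310,200,410,300,"pics/s_o1d.png",7)
```

```text
[563.12154746 223.4363639  163.23250311] 15.040690797922858 [-1.08285722  0.15413267 -0.25065792]
```

View pics/s_o1d.png

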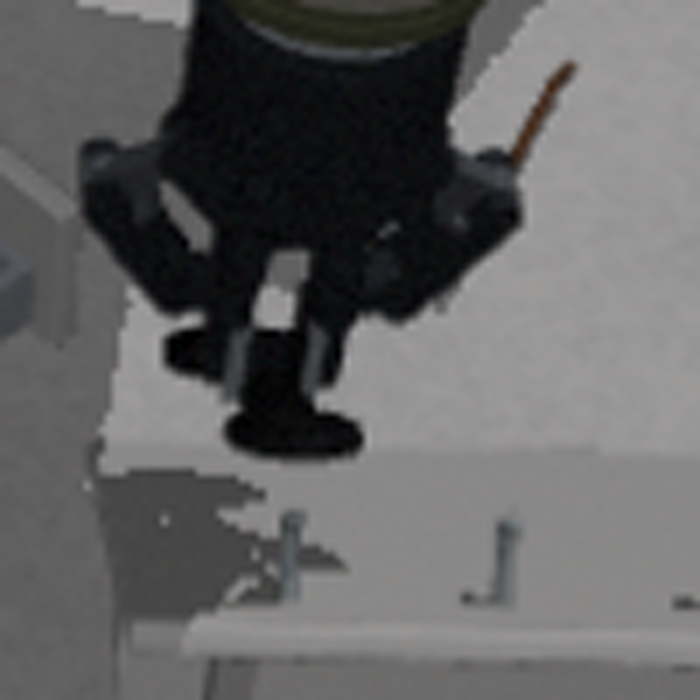

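Run:
```python
from h import *
P=pickle.load(open("P3.pkl","rb"))
crop(P["top"],235,125,375,255,"pics/t_dr.png",5.5); crop(P["scene"],180,165,330,295,"pics/s_dr.png",5)
```

```text
(no output)
```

View pics/t_dr.png

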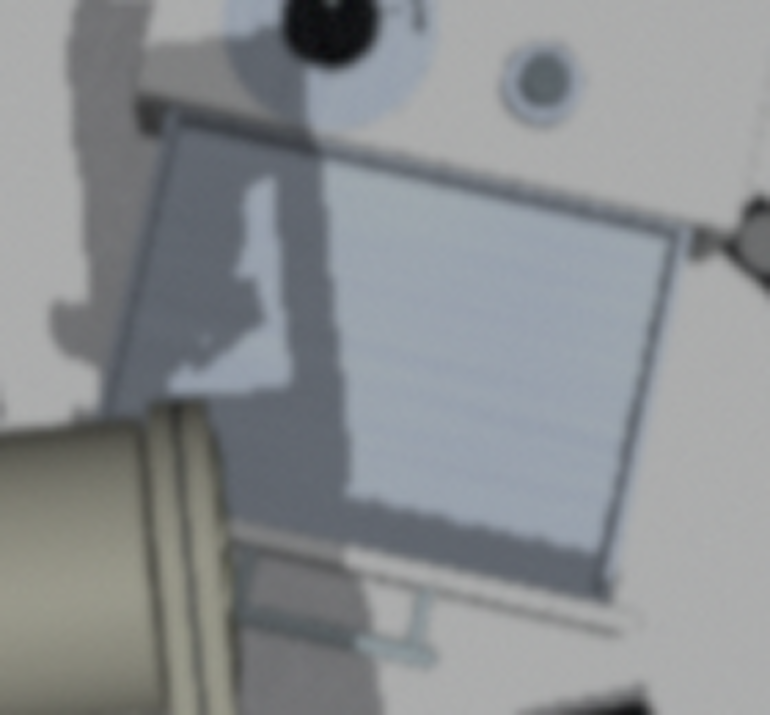

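View pics/s_dr.png

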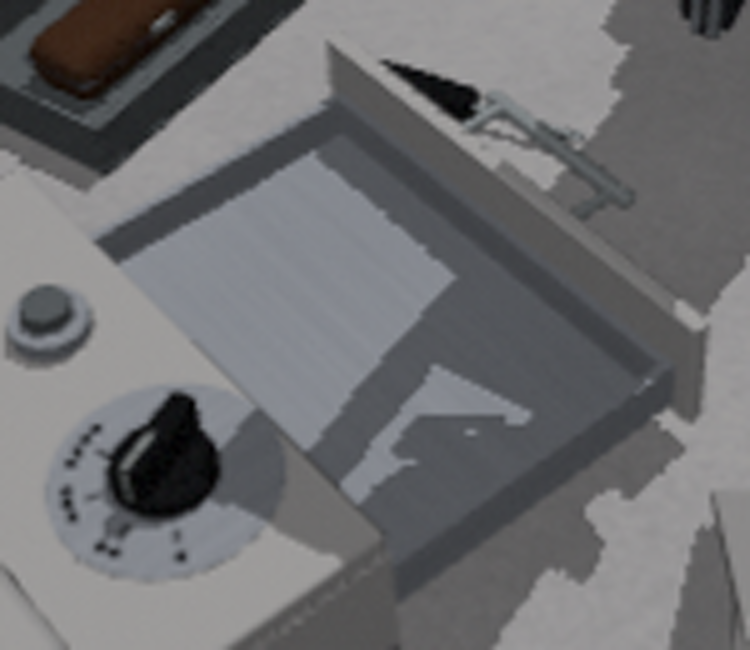

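Run:
```python
from h import *
P=pickle.load(open("P3.pkl","rb"));T=P["top"]
t=lambda x,y,x0,y0,s:(x0+(x+.5)/s-.5,y0+(y+.5)/s-.5)
a=np.radians(-14.6);R=np.array([[np.cos(a),-np.sin(a)],[np.sin(a),np.cos(a)]])
for n,uv,z in [("rr wall inner top",(683,236),61),("rl wall inner top",(176,120),61),("rr floor",(668,240),34),("handle end R",(430,660),91),("front top inner R",(615,612),97)]:
    X=ray(T,t(*uv,235,125,5.5),z); print(n,X.round(1),"dr frame",(R.T@(X[:2]-[548.4,-61])).round(1))
for q in ([-80,-60],[80,-60],[80,60],[-80,60]): X=R@q+[548.4,-61]; print(X, proj(T,[X[0],X[1],34])[0]*5.5-np.array([235,125])*5.5)
```

```text
rr wall inner top [ 620.2 -224.7   61. ] dr frame [ 110.8 -140.3]
rl wall inner top [688.5  45.   61. ] dr frame [108.9 137.9]
rr floor [ 622.6 -221.4   34. ] dr frame [ 112.3 -136.5]
handle end R [397.8 -80.9  91. ] dr frame [-140.7  -57.2]
front top inner R [ 420.2 -176.    97. ] dr frame [ -95.  -143.6]
[455.85910487 -98.89700157] [450.29767925 548.48698992]
[ 610.69257214 -139.22809889] [516.18711485 262.37116149]
[640.94089513 -23.10299843] [301.64050385 211.72856312]
[486.10742786  17.22809889] [233.51668    496.98897175]
```

Emit:
{"api": "apply_moves", "payload": {
  "series": [
    [0.05,[0,0,0.05],0],
    [0.05,[-0.004,-0.04,0.09],-0.1],
    [0.05,[-0.008,-0.09,0.09],-0.22],
    [0.05,[-0.012,-0.14,0.09],-0.34],
    [0.05,[-0.017,-0.19,0.09],-0.46]
  ]
}}

```text
time: 19.25
tool_pos: [545.9, 32.0, 253.2]
tcp_rot: [179.7, -1.2, 5.3]
ft_force: [0.5, -0.2, -0.6]
finger_gap: 15.3
```

Emit:
{"api": "apply_moves", "payload": {
  "series": [
    [0.05,[-0.004,-0.05,0],-0.12],
    [0.05,[-0.008,-0.1,0],-0.24],
    [0.05,[-0.013,-0.15,0],-0.35],
    [0.05,[-0.013,-0.152,0],-0.35],
    [0.05,[-0.013,-0.152,-0.05],-0.35]
  ]
}}

```text
time: 19.88
tool_pos: [536.1, -121.3, 207.4]
tcp_rot: [179.7, -1.7, -14.8]
ft_force: [0.9, -0.0, -0.9]
finger_gap: 15.2
```

Run:
```python
from h import *
from bench import *
p=optics.snapshot("scene"); s=sense(); print(s["tool_pos"],s["tcp_rot"],s["finger_gap"],s["ft_force"]); crop(p,180,120,330,270,"pics/s_d1.png",5)
p=optics.snapshot("top"); crop(p,235,105,375,255,"pics/t_d1.png",5)
```

```text
[ 530.91311504 -119.09724579  196.41747489] [179.72095351  -0.84892156 -14.71300802] 15.535016815705136 [-2.96295283  0.84162017 -8.08022233]
```

View pics/s_d1.png

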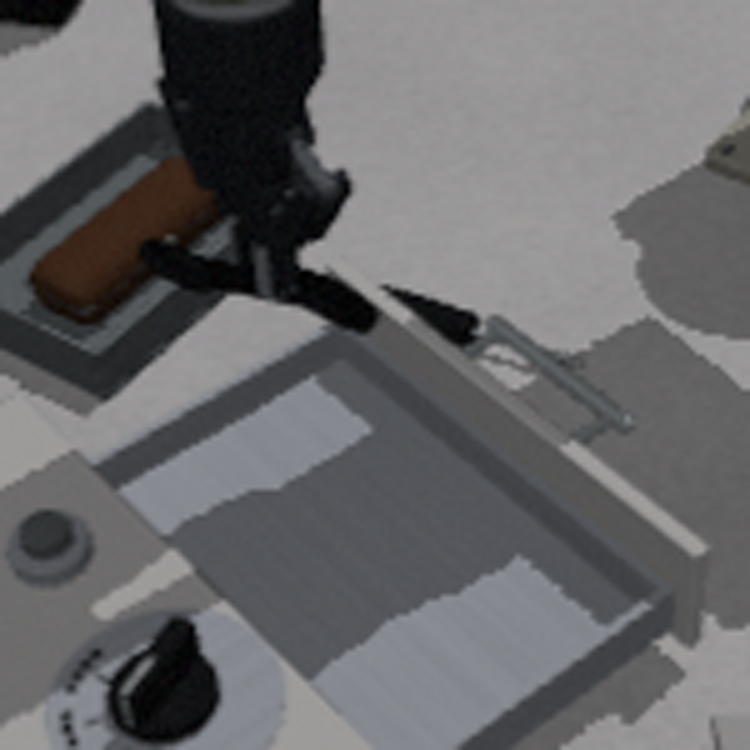

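Emit:
{"api": "apply_moves", "payload": {
  "series": [
    [0.05,[0.002,0,-0.03],0],
    [0.05,[0.002,0,-0.06],0],
    [0.05,[0.002,0,-0.08],0],
    [0.05,[0.002,0,-0.085],0],
    [0.05,[0.002,0,-0.085],0]
  ]
}}

```text
time: 20.6
tool_pos: [532.2, -118.0, 113.4]
tcp_rot: [179.7, -0.6, -14.6]
ft_force: [0.0, 0.1, 0.6]
finger_gap: 15.4
```

Emit:
{"api": "apply_moves", "payload": {
  "series": [
    [0.05,[0,0,-0.003],0],
    [0.05,[0,0,-0.006],0],
    [0.05,[0,0,-0.01],0],
    [0.05,[0,0,-0.014],0]
  ],
  "grip_force": 20
}}

```text
time: 21.1
tool_pos: [532.2, -118.1, 99.2]
tcp_rot: [179.7, -0.7, -14.6]
ft_force: [0.8, 0.6, 1.3]
finger_gap: 15.4
```

Emit:
{"api": "apply_moves", "payload": {
  "series": [
    [0.05,[0,0,-0.005],0],
    [0.05,[0,0,-0.01],0],
    [0.05,[0,0,-0.015],0]
  ]
}}

```text
time: 21.48
tool_pos: [537.1, -119.7, 88.4]
tcp_rot: [179.7, -1.3, -14.6]
ft_force: [5.0, -1.4, 13.9]
finger_gap: 15.3
```

Emit:
{"api": "apply_moves", "payload": {
  "series": [
    [0.05,[0,0,-0.005],0],
    [0.05,[0,0,-0.01],0],
    [0.05,[0,0,-0.015],0]
  ]
}}

```text
time: 21.85
tool_pos: [538.7, -120.6, 75.0]
tcp_rot: [179.7, -1.5, -14.6]
ft_force: [0.7, 4.6, 6.5]
finger_gap: 15.4
```

Run:
```python
from h import *
from bench import *
p=optics.snapshot("scene"); s=sense(); print(s["tool_pos"],s["tcp_rot"],s["finger_gap"],s["ft_force"]); crop(p,180,140,310,270,"pics/s_d2.png",5)
```

```text
[ 538.48751713 -120.05317196   74.18367267] [179.71229951  -1.47524971 -14.65879393] 14.912543505828895 [3.22957117 1.83591863 7.55601544]
```

View pics/s_d2.png

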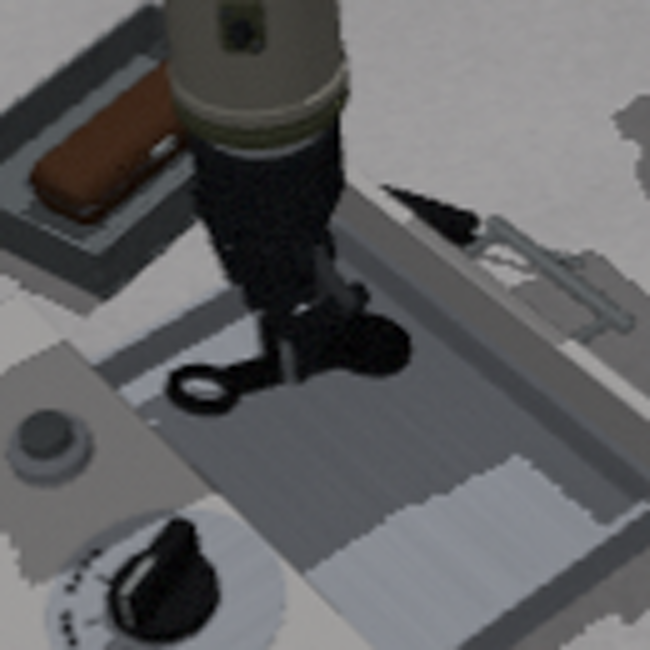

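Emit:
{"api": "apply_moves", "payload": {
  "series": [
    [0.05,[-0.001,0,-0.006],0],
    [0.05,[-0.002,0,-0.012],0],
    [0.05,[-0.003,0.001,-0.018],0],
    [0.05,[-0.004,0.001,-0.022],0]
  ]
}}

```text
time: 22.4
tool_pos: [536.7, -119.7, 53.8]
tcp_rot: [179.7, -1.8, -14.7]
ft_force: [2.9, -3.4, 6.3]
finger_gap: 14.9
```

Run:
```python
from h import *
from bench import *
p=optics.snapshot("scene"); s=sense(); print(s["tool_pos"],s["tcp_rot"],s["finger_gap"],s["ft_force"]); crop(p,180,140,310,270,"pics/s_d3.png",5)
```

```text
[ 536.27230184 -119.77431576   53.27189286] [179.68927443  -1.71252089 -14.65789919] 15.399115298869399 [ 4.25944072 -2.91494159  6.86641294]
```

View pics/s_d3.png

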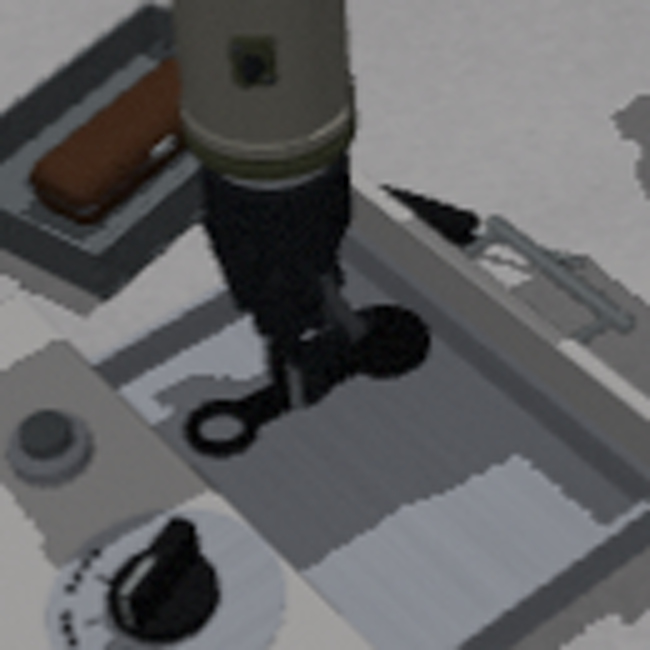

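Emit:
{"api": "apply_moves", "payload": {
  "series": [
    [0.05,[0,0,-0.004],0],
    [0.45,[0,0,-0.003],0],
    [0.45,[0,0,-0.003],0],
    [0.45,[0,0,-0.003],0],
    [0.45,[0,0,0.02],0]
  ]
}}

```text
time: 23.08
tool_pos: [534.3, -119.1, 71.2]
tcp_rot: [179.7, -1.4, -14.7]
ft_force: [1.3, -0.3, 1.1]
finger_gap: 38.8
```

Emit:
{"api": "apply_moves", "payload": {
  "series": [
    [0.45,[0,0,0.05],0],
    [0.45,[0,0.01,0.11],0.05],
    [0.45,[0,0.05,0.17],0.15],
    [0.45,[-0.01,0.1,0.2],0.3],
    [0.45,[-0.02,0.15,0.2],0.45]
  ]
}}

```text
time: 23.7
tool_pos: [515.6, 31.9, 275.3]
tcp_rot: [179.6, -1.8, 11.3]
ft_force: [1.7, 0.4, -0.6]
finger_gap: 38.8
```

Run:
```python
from h import *
from bench import *
p=optics.snapshot("scene"); s=sense(); print(s["time"],s["tool_pos"],s["tcp_rot"],s["finger_gap"],s["ft_force"]); crop(p,180,140,310,270,"pics/s_d4.png",5)
```

```text
23.75 [513.70656739  37.98787516 274.01749452] [179.87774403  -1.68834968  11.98722771] 38.270454544664354 [ 1.10406717  5.1429457  -0.10520787]
```

View pics/s_d4.png

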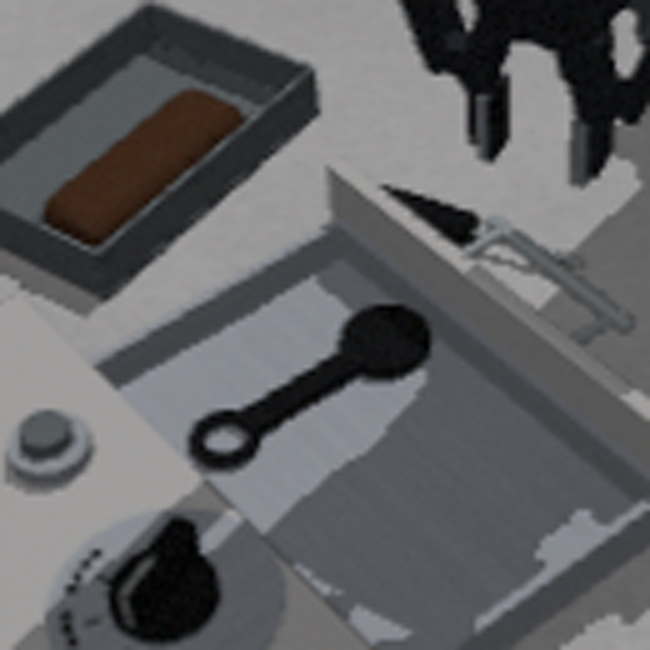

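The first occluder lies flat in the drawer at crop (310,385). The case has been knocked within the tray but is still inside. Next is the one on hook 4.

Emit:
{"api": "apply_moves", "payload": {
  "series": [
    [0.5,[-0.006,0.06,0],0.06],
    [0.5,[-0.011,0.12,0],0.12],
    [0.5,[-0.017,0.18,0],0.18],
    [0.5,[-0.022,0.24,0],0.24],
    [0.5,[-0.028,0.3,-0.02],0.3]
  ]
}}

```text
time: 24.38
tool_pos: [486.3, 339.4, 255.9]
tcp_rot: [179.9, -1.9, 29.3]
ft_force: [0.9, -1.1, 0.1]
finger_gap: 42.5
```

Run:
```python
from bench import *
s=sense(); print(s["time"],s["tool_pos"],s["tcp_rot"],s["finger_gap"])
```

```text
24.375 [486.27363576 339.4219862  255.88653521] [179.87527983  -1.89853944  29.272098  ] 42.54332863718589
```

Delta to (480, 397.3, 165): (-6, +58, -91), turn 0.046.

Emit:
{"api": "apply_moves", "payload": {
  "series": [
    [0.5,[-0.006,0.05,-0.02],0.046],
    [0.5,[-0.006,0.058,-0.05],0.046],
    [0.5,[-0.006,0.058,-0.08],0.046],
    [0.5,[-0.006,0.058,-0.091],0.046],
    [0.5,[-0.006,0.058,-0.091],0.046]
  ]
}}

```text
time: 25.0
tool_pos: [479.9, 396.8, 164.1]
tcp_rot: [179.9, -1.8, 31.9]
ft_force: [0.2, 1.1, -0.1]
finger_gap: 43.0
```

Run:
```python
from h import *
from bench import *
p=optics.snapshot("scene"); s=sense(); print(s["tool_pos"],s["tcp_rot"],s["ft_force"],s["finger_gap"])
crop(p,360,190,480,300,"pics/s_o4.png",6)
```

```text
[480.63459255 397.24475016 165.53707411] [179.87688847  -1.91992316  31.8712149 ] [ 0.15844176 -0.03277329 -0.18768361] 42.70602583801568
```

View pics/s_o4.png

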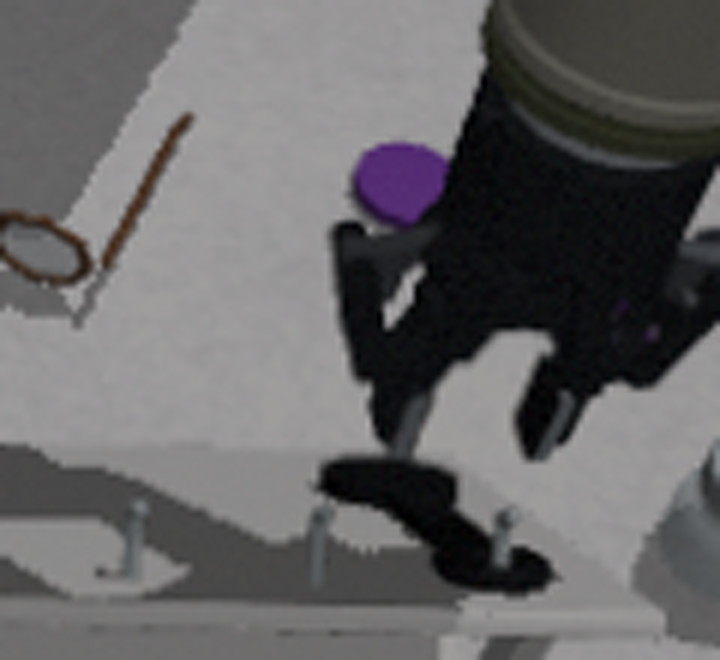

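Emit:
{"api": "apply_moves", "payload": {
  "series": [
    [0.5,[0,0,-0.015],0],
    [0.5,[0,0,-0.03],0],
    [0.5,[0,0,-0.041],0],
    [0.5,[0,0,-0.041],0]
  ]
}}

```text
time: 25.55
tool_pos: [479.7, 396.6, 122.6]
tcp_rot: [179.9, -1.7, 31.9]
ft_force: [0.1, 0.3, -0.5]
finger_gap: 42.7
```

Run:
```python
from h import *
from bench import *
p=optics.snapshot("scene"); s=sense(); print(s["tool_pos"],s["tcp_rot"],s["ft_force"],s["finger_gap"])
crop(p,390,220,480,300,"pics/s_o4b.png",8)
```

```text
[480.1934004  396.92894367 123.66765844] [179.86994365  -1.83118689  31.8730675 ] [-0.23988057 -0.11525433 -0.1874198 ] 42.69465866403392
```

View pics/s_o4b.png

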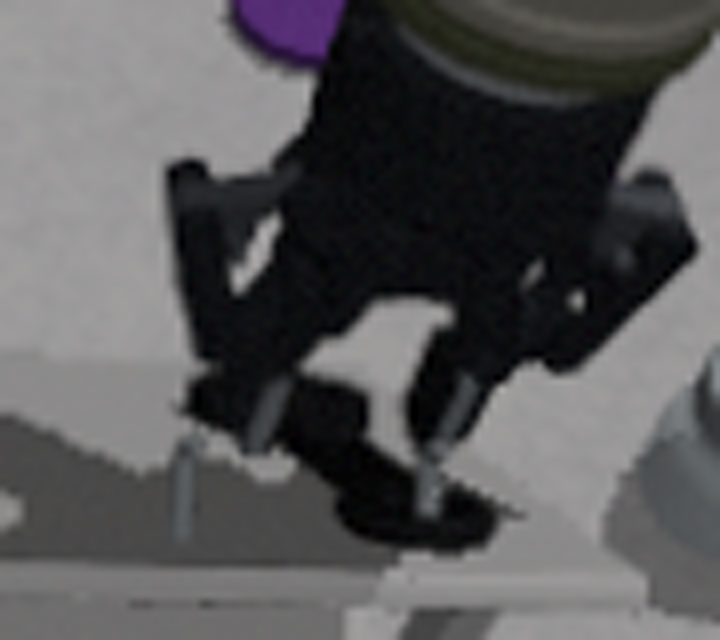

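Emit:
{"api": "apply_moves", "payload": {
  "series": [
    [0.5,[0,0,-0.002],0],
    [0.5,[0,0,-0.0045],0],
    [0.1,[0,0,-0.0045],0],
    [0.1,[0,0,-0.0045],0],
    [0.1,[0,0,-0.0045],0]
  ],
  "grip_force": 40
}}

```text
time: 26.22
tool_pos: [480.3, 397.1, 119.5]
tcp_rot: [179.9, -1.9, 31.9]
ft_force: [-1.1, -0.7, 2.8]
finger_gap: 16.2
```

Emit:
{"api": "apply_moves", "payload": {
  "series": [
    [0.05,[0,0,0],0],
    [0.05,[0,0,0],0]
  ],
  "grip_force": 70
}}

```text
time: 26.48
tool_pos: [480.4, 397.2, 119.8]
tcp_rot: [179.9, -1.9, 31.9]
ft_force: [-1.2, -1.3, 3.3]
finger_gap: 15.4
```

Emit:
{"api": "apply_moves", "payload": {
  "series": [
    [0.05,[0.003,0.002,0.003],0],
    [0.05,[0.0055,0.0035,0.0055],0],
    [0.05,[0.0078,0.0049,0.008],0],
    [0.05,[0.0078,0.0049,0.008],0]
  ]
}}

```text
time: 26.98
tool_pos: [488.9, 402.5, 128.3]
tcp_rot: [179.9, -2.0, 31.9]
ft_force: [-0.1, 0.5, -0.9]
finger_gap: 15.1
```

Emit:
{"api": "apply_moves", "payload": {
  "series": [
    [0.05,[-0.0027,-0.0017,0.0038],0],
    [0.05,[-0.0055,-0.0034,0.0077],0],
    [0.05,[-0.0082,-0.0051,0.0115],0],
    [0.05,[-0.0082,-0.0051,0.0115],0]
  ]
}}

```text
time: 27.48
tool_pos: [480.8, 397.5, 140.5]
tcp_rot: [179.9, -2.0, 31.9]
ft_force: [-0.5, -0.6, -0.7]
finger_gap: 15.4
```

Emit:
{"api": "apply_moves", "payload": {
  "series": [
    [0.05,[-0.0027,-0.0017,0.0038],0],
    [0.05,[-0.0055,-0.0034,0.0077],0],
    [0.05,[-0.0082,-0.0051,0.0115],0],
    [0.05,[-0.0115,-0.007,0.016],0],
    [0.05,[-0.016,-0.01,0.022],0]
  ]
}}

```text
time: 28.1
tool_pos: [464.5, 387.3, 162.8]
tcp_rot: [179.9, -2.0, 31.9]
ft_force: [0.9, 0.1, -1.7]
finger_gap: 15.2
```

Run:
```python
from h import *
from bench import *
p=optics.snapshot("scene"); s=sense(); print(s["tool_pos"],s["tcp_rot"],s["ft_force"],s["finger_gap"])
crop(p,370,190,490,300,"pics/s_o4c.png",6)
```

```text
[464.43997143 387.36161007 163.87927288] [179.88722321  -2.06923389  31.88378291] [ 0.44125266  1.01544223 -0.11377934] 14.88312381361663
```

View pics/s_o4c.png

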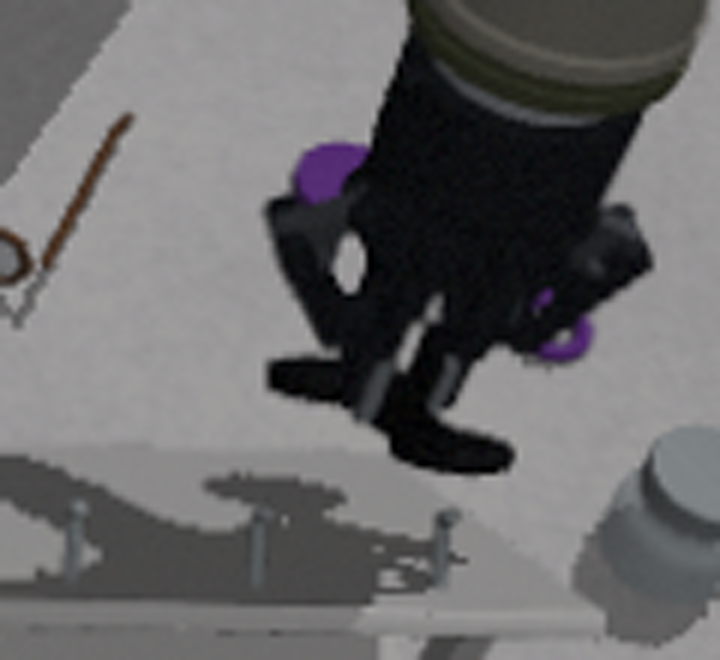

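Emit:
{"api": "apply_moves", "payload": {
  "series": [
    [0.05,[0,0,0.05],0],
    [0.05,[0.01,-0.04,0.09],-0.09],
    [0.05,[0.022,-0.09,0.09],-0.19],
    [0.05,[0.034,-0.14,0.09],-0.29],
    [0.05,[0.046,-0.19,0.09],-0.39]
  ]
}}

```text
time: 28.78
tool_pos: [510.6, 195.9, 254.3]
tcp_rot: [179.9, -2.1, 9.4]
ft_force: [0.6, 0.4, -1.1]
finger_gap: 15.1
```

Emit:
{"api": "apply_moves", "payload": {
  "series": [
    [0.05,[0.012,-0.05,0],-0.1],
    [0.05,[0.024,-0.1,0],-0.2],
    [0.05,[0.036,-0.15,0],-0.31],
    [0.05,[0.049,-0.195,0],-0.41],
    [0.05,[0.05,-0.198,0],-0.42]
  ]
}}

```text
time: 29.4
tool_pos: [560.9, -5.1, 254.4]
tcp_rot: [179.9, -2.1, -15.0]
ft_force: [0.5, 1.2, -0.3]
finger_gap: 15.6
```

Run:
```python
from h import *
from bench import *
p=optics.snapshot("scene"); s=sense(); print(s["tool_pos"],s["tcp_rot"],s["ft_force"],s["finger_gap"])
crop(p,180,120,330,270,"pics/s_o4d.png",5)
```

```text
[560.68674751  -3.8447483  254.3246829 ] [179.88546036  -2.11731001 -14.88489524] [-0.25362636 -0.26891619 -0.0224822 ] 15.026013597299142
```

View pics/s_o4d.png

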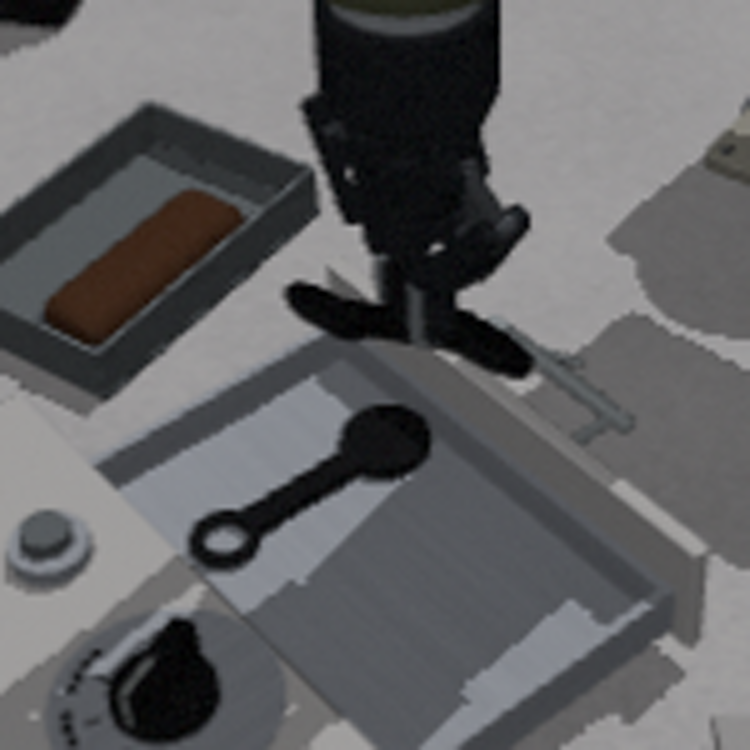

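Emit:
{"api": "apply_moves", "payload": {
  "series": [
    [0.05,[0.001,0.001,-0.04],0],
    [0.05,[0.001,0.001,-0.08],0],
    [0.05,[0.001,0.001,-0.12],0],
    [0.05,[0.001,0.001,-0.139],0],
    [0.05,[0.001,0.001,-0.139],0]
  ]
}}

```text
time: 30.08
tool_pos: [560.7, -2.0, 114.3]
tcp_rot: [179.9, -2.0, -14.8]
ft_force: [-0.3, 0.4, 0.0]
finger_gap: 15.4
```

Emit:
{"api": "apply_moves", "payload": {
  "series": [
    [0.05,[0,0,-0.005],0],
    [0.05,[0,0,-0.01],0],
    [0.05,[0,0,-0.015],0],
    [0.05,[-0.001,0,-0.02],0],
    [0.05,[-0.001,0,-0.025],0]
  ],
  "grip_force": 20
}}

```text
time: 30.7
tool_pos: [564.8, -3.0, 93.6]
tcp_rot: [179.9, -2.6, -14.8]
ft_force: [9.5, -6.2, 16.6]
finger_gap: 15.2
```

Emit:
{"api": "apply_moves", "payload": {
  "series": [
    [0.05,[-0.001,0,-0.005],0],
    [0.05,[-0.002,0,-0.01],0],
    [0.05,[-0.002,0,-0.015],0]
  ]
}}

```text
time: 31.08
tool_pos: [566.5, -3.7, 82.1]
tcp_rot: [-180.0, -3.1, -14.8]
ft_force: [3.2, -0.9, 7.1]
finger_gap: 15.2
```

Run:
```python
from h import *
from bench import *
p=optics.snapshot("scene"); s=sense(); print(s["tool_pos"],s["tcp_rot"],s["ft_force"],s["finger_gap"])
crop(p,180,140,310,270,"pics/s_o4e.png",5)
```

```text
[565.67566749  -3.2754722   80.92569605] [-179.97373368   -2.99686792  -14.86154485] [4.31399834 2.58540579 8.76702801] 15.484120597487593
```

View pics/s_o4e.png

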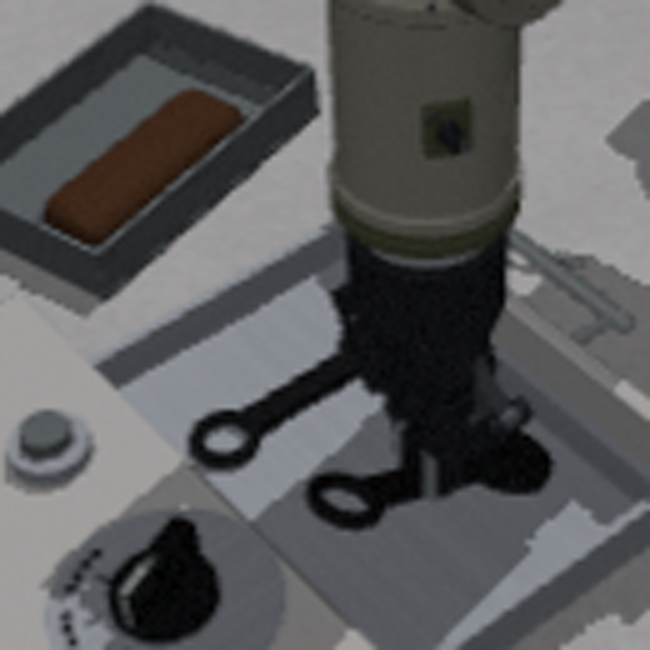

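Emit:
{"api": "apply_moves", "payload": {
  "series": [
    [0.05,[-0.001,0,-0.007],0],
    [0.05,[-0.002,0,-0.014],0],
    [0.05,[-0.003,0,-0.021],0],
    [0.05,[-0.003,0,-0.028],0],
    [0.05,[-0.003,0,-0.03],0]
  ]
}}

```text
time: 31.75
tool_pos: [568.4, -3.9, 54.8]
tcp_rot: [-179.8, -3.7, -14.9]
ft_force: [17.7, -8.2, 6.6]
finger_gap: 15.3
```

Emit:
{"api": "apply_moves", "payload": {
  "series": [
    [0.05,[0,0,-0.002],0],
    [0.45,[0,0,-0.001],0],
    [0.45,[0,0,-0.001],0],
    [0.45,[0,0,-0.001],0],
    [0.45,[0,0,0.02],0]
  ]
}}

```text
time: 32.38
tool_pos: [566.3, -3.7, 72.6]
tcp_rot: [-179.9, -3.4, -14.9]
ft_force: [-0.3, 0.9, -0.3]
finger_gap: 38.4
```

Emit:
{"api": "apply_moves", "payload": {
  "series": [
    [0.45,[0,0,0.05],0],
    [0.45,[0,0.01,0.1],0.05],
    [0.45,[-0.03,0.05,0.15],0.15],
    [0.45,[-0.07,0.1,0.18],0.3],
    [0.45,[-0.11,0.15,0.18],0.45]
  ]
}}

```text
time: 33.0
tool_pos: [466.4, 134.9, 253.9]
tcp_rot: [-179.9, -3.7, 11.1]
ft_force: [0.4, 0.7, 0.1]
finger_gap: 38.4
```

Run:
```python
from h import *
from bench import *
P={}
for n in ("scene","top"):
    p=optics.snapshot(n); P[n]={k:p[k] for k in("color","intrinsics","distortion","rvec","tvec")}
    if n=="scene": crop(p,180,140,330,270,"pics/s_o4f.png",5)
    else: crop(p,230,120,380,250,"pics/t_o4f.png",5)
pickle.dump(P,open("P4.pkl","wb"))
s=sense(); print(s["tool_pos"],s["tcp_rot"],s["ft_force"],s["finger_gap"])
```

```text
[463.89971918 137.6987364  252.50036516] [-179.77338972   -3.50958975   11.36262523] [ 0.49089528 -0.10457309 -0.88876873] 38.60210642600926
```

View pics/s_o4f.png

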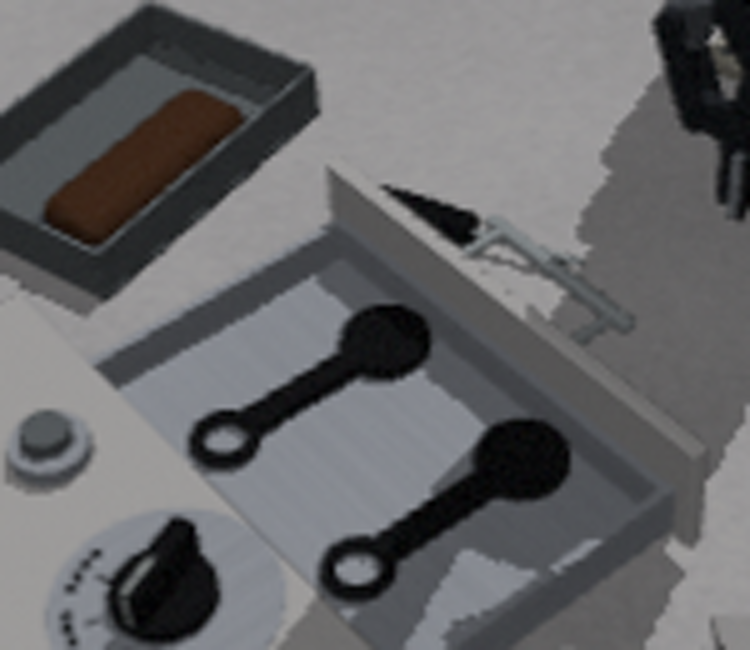

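View pics/t_o4f.png

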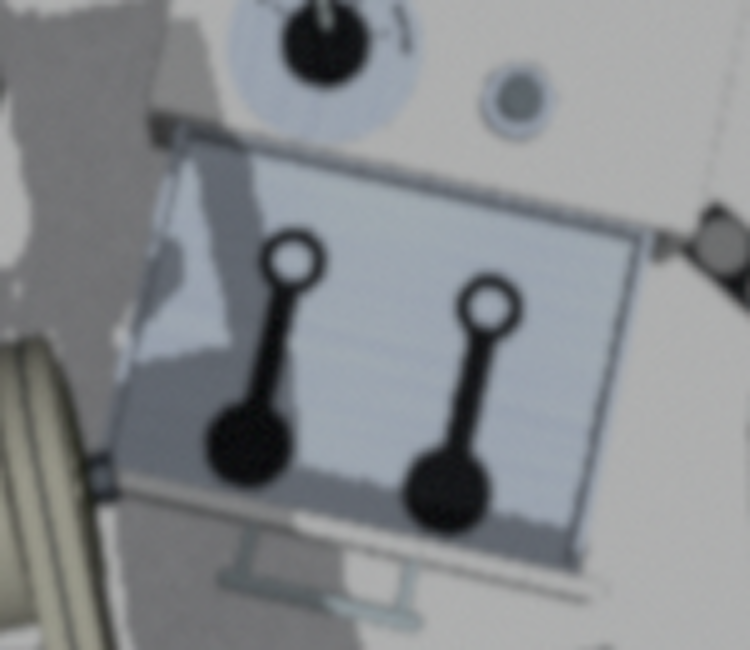

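Run:
```python
from h import *
P=pickle.load(open("P4.pkl","rb"));T,S=P["top"],P["scene"]
t=lambda x,y,x0,y0,s=5:(x0+(x+.5)/s-.5,y0+(y+.5)/s-.5)
a=np.radians(-14.6);R=np.array([[np.cos(a),-np.sin(a)],[np.sin(a),np.cos(a)]])
for n,a_,b in [("e1",(489,307),(225,440)),("d1",(446,490),(387,342)),("e4",(293,261),(358,570)),("d4",(249,443),(523,459))]:
    X=tri([T,S],[t(*a_,230,120),t(*b,180,140)]); print(n,X.round(1),(R.T@(X[:2]-[552,-62])).round(1))
```

```text
e1 [ 585.  -133.4   38.4] [ 49.9 -60.8]
d1 [ 476.1 -104.    39.8] [-62.9 -59.8]
e4 [615.  -17.2  37.7] [49.7 59.3]
d4 [506.3  11.9  39.9] [-62.9  60. ]
```

Both occluders lie flat and level, side by side 120 mm apart, clear of the walls. Next I'll shut the drawer by pushing the bar.

Emit:
{"api": "apply_moves", "payload": {
  "series": [
    [0,[-0.02,-0.04,0],-0.1],
    [0,[-0.04,-0.08,0],-0.2],
    [0,[-0.06,-0.12,0],-0.3],
    [0,[-0.076,-0.158,0],-0.4],
    [0,[-0.076,-0.158,0],-0.454]
  ]
}}

```text
time: 33.72
tool_pos: [387.1, -22.7, 252.3]
tcp_rot: [-179.8, -3.5, -15.0]
ft_force: [-0.2, -0.2, 0.9]
finger_gap: -0.2
```

Emit:
{"api": "apply_moves", "payload": {
  "series": [
    [0,[0,0,-0.05],0],
    [0,[0,0,-0.1],0],
    [0,[0,0,-0.13],0],
    [0,[0,0,-0.13],0]
  ]
}}

```text
time: 34.22
tool_pos: [384.7, -22.4, 119.5]
tcp_rot: [-179.8, -3.2, -15.1]
ft_force: [0.2, -0.1, 0.0]
finger_gap: 0.0
```

Run:
```python
from h import *
from bench import *
p=optics.snapshot("scene"); s=sense(); print(s["tool_pos"],s["tcp_rot"],s["ft_force"],s["finger_gap"])
crop(p,220,120,350,230,"pics/s_c1.png",6)
```

```text
[386.24011181 -22.66641746 121.70575216] [-179.83465481   -3.37827693  -15.06417581] [0.08138567 0.0859153  0.53704885] 0.2098566112788246
```

View pics/s_c1.png

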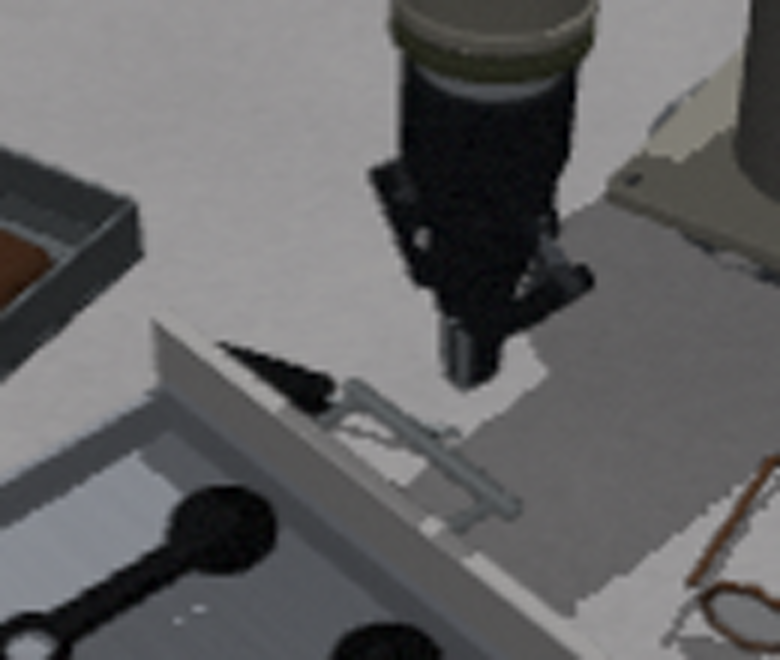

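Emit:
{"api": "apply_moves", "payload": {
  "series": [
    [0,[0,0,-0.02],0],
    [0,[0,0,-0.04],0],
    [0,[0,0,-0.042],0],
    [0,[0.005,-0.001,-0.042],0],
    [0,[0.01,-0.003,-0.042],0]
  ]
}}

```text
time: 34.9
tool_pos: [397.7, -25.9, 81.3]
tcp_rot: [-179.8, -3.5, -15.1]
ft_force: [-1.0, 1.4, 0.3]
finger_gap: 0.2
```

Emit:
{"api": "apply_moves", "payload": {
  "series": [
    [0,[0.015,-0.004,0],0],
    [0,[0.031,-0.008,0],0],
    [0,[0.047,-0.012,0],0],
    [0,[0.063,-0.016,0],0],
    [0,[0.079,-0.02,0],0]
  ]
}}

```text
time: 35.52
tool_pos: [477.4, -46.4, 81.7]
tcp_rot: [-179.8, -3.5, -15.1]
ft_force: [-2.5, -0.8, 1.2]
finger_gap: -0.2
```

Emit:
{"api": "apply_moves", "payload": {
  "series": [
    [0,[0.015,-0.004,0],0],
    [0,[0.031,-0.008,0],0],
    [0,[0.047,-0.012,0],0],
    [0,[0.063,-0.016,0],0],
    [0,[0.079,-0.02,0],0]
  ]
}}

```text
time: 36.15
tool_pos: [557.0, -66.7, 81.8]
tcp_rot: [-179.9, -3.4, -15.1]
ft_force: [-1.2, -0.7, -0.1]
finger_gap: 0.4
```

Emit:
{"api": "apply_moves", "payload": {
  "series": [
    [0,[0.01,-0.0025,0],0],
    [0,[0.02,-0.005,0],0],
    [0,[0.027,-0.007,0],0],
    [0,[0.027,-0.007,0],0]
  ]
}}

```text
time: 36.65
tool_pos: [584.8, -73.9, 82.2]
tcp_rot: [-179.9, -3.5, -15.1]
ft_force: [-0.9, 0.9, 0.0]
finger_gap: -0.1
```

Emit:
{"api": "apply_moves", "payload": {
  "series": [
    [0,[0.003,-0.001,0],0],
    [0,[0.006,-0.0015,0],0],
    [0,[0.006,-0.0015,0],0]
  ]
}}

```text
time: 37.02
tool_pos: [590.7, -75.4, 82.1]
tcp_rot: [-179.9, -3.5, -15.1]
ft_force: [-2.1, -0.2, 0.6]
finger_gap: -0.3
```

Emit:
{"api": "apply_moves", "payload": {
  "series": [
    [0,[0.002,-0.0005,0],0],
    [0,[0.004,-0.001,0],0],
    [0,[0.004,-0.001,0],0]
  ]
}}

```text
time: 37.4
tool_pos: [591.1, -75.4, 81.5]
tcp_rot: [-179.9, -3.0, -15.0]
ft_force: [-22.5, 4.2, 15.1]
finger_gap: 0.0
```

Emit:
{"api": "apply_moves", "payload": {
  "series": [
    [0,[-0.02,0.005,0],0],
    [0,[-0.03,0.008,0.05],0.05],
    [0,[-0.02,0.01,0.11],0.15],
    [0,[0.02,0.02,0.14],0.3],
    [0.35,[0.06,0.03,0.14],0.38]
  ]
}}

```text
time: 38.02
tool_pos: [654.7, -45.8, 227.4]
tcp_rot: [180.0, -3.5, 6.9]
ft_force: [0.3, 0.0, 0.4]
finger_gap: 17.0
```

Run:
```python
from h import *
from bench import *
P={}
for n in ("scene","top"):
    p=optics.snapshot(n); P[n]={k:p[k] for k in("color","intrinsics","distortion","rvec","tvec")}
    if n=="scene": crop(p,130,170,260,290,"pics/s_k.png",6)
    else: crop(p,240,70,380,200,"pics/t_k.png",5)
pickle.dump(P,open("P5.pkl","wb"))
s=sense(); print(s["time"],s["tool_pos"],s["tcp_rot"],s["ft_force"],s["finger_gap"])
```

```text
38.125 [654.08262567 -44.61176522 221.44489428] [-179.88790979   -3.13335867    6.90601159] [-0.92316526 -0.50900579 -0.64284923] 29.240605086849744
```

View pics/s_k.png

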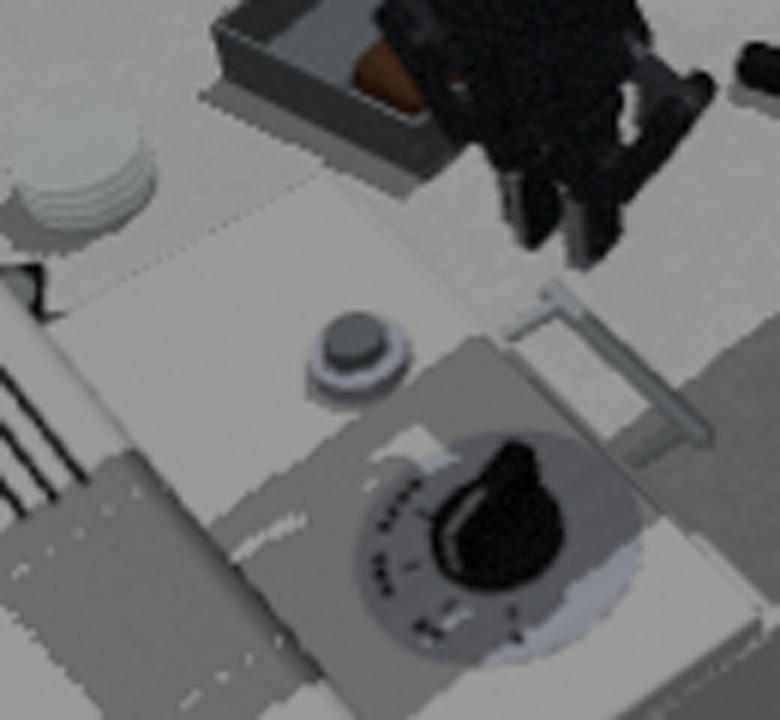

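View pics/t_k.png

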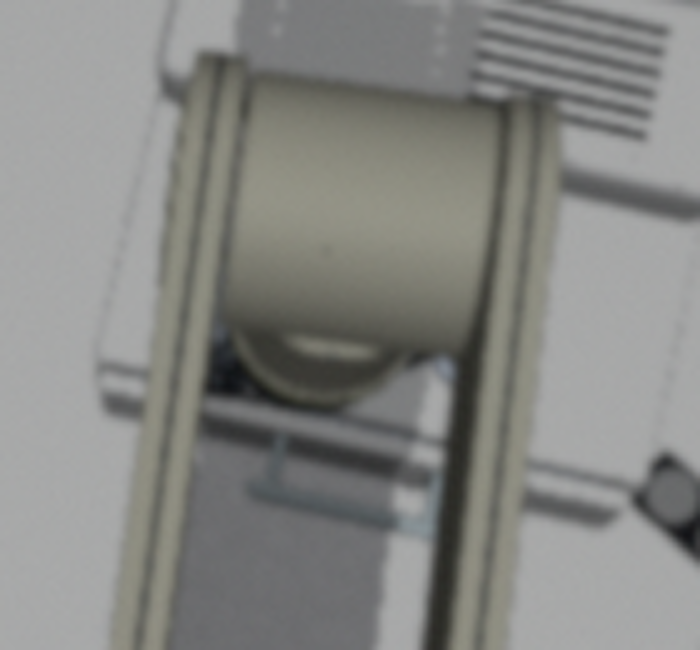

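Emit:
{"api": "apply_moves", "payload": {
  "series": [
    [0.42,[0.03,0.004,0],0],
    [0.42,[0.06,0.008,0],0],
    [0.42,[0.071,0.0083,0],0],
    [0.42,[0.071,0.0083,-0.03],0],
    [0.42,[0.071,0.0083,-0.045],0]
  ]
}}

```text
time: 38.75
tool_pos: [724.0, -36.3, 174.2]
tcp_rot: [-179.9, -3.0, 6.9]
ft_force: [0.7, -0.4, -0.1]
finger_gap: 35.9
```

Run:
```python
from h import *
from bench import *
p=optics.snapshot("scene"); crop(p,150,150,270,280,"pics/s_k2.png",6)
s=sense(); print(s["time"],s["tool_pos"],s["tcp_rot"],s["ft_force"],s["finger_gap"])
x,y,z=s["tool_pos"]
for X in ([x,y,z-11],[x,y,154],[725,-36.5,154],[725,-36.5,118]): print(((proj(p,X)[0]-[150,150])*6).round())
```

```text
38.8 [723.05422298 -36.22254949 171.96323587] [-179.81938642   -2.83391124    6.87938689] [-0.9108562  -0.21549033 -2.37802158] 35.85023846733071
[362. 589.]
[365. 600.]
[361. 603.]
[376. 661.]
```

View pics/s_k2.png

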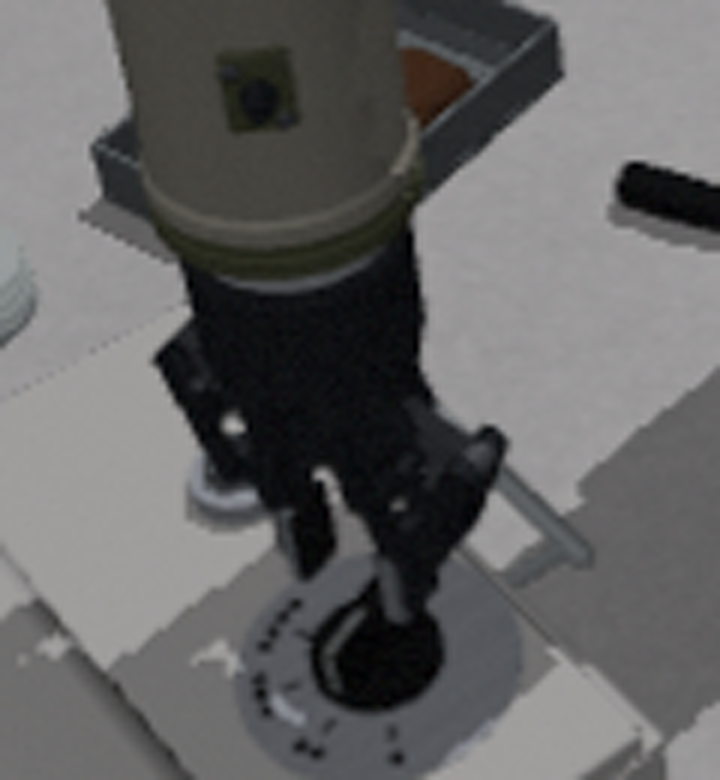

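Emit:
{"api": "apply_moves", "payload": {
  "series": [
    [0.42,[0.001,0,-0.01],0],
    [0.42,[0.001,0,-0.02],0],
    [0.42,[0.001,0,-0.026],0],
    [0.42,[0.001,0,-0.026],0]
  ]
}}

```text
time: 39.3
tool_pos: [723.8, -36.2, 145.5]
tcp_rot: [-179.8, -2.8, 6.9]
ft_force: [-0.6, -0.6, 0.3]
finger_gap: 36.1
```

Emit:
{"api": "apply_moves", "payload": {
  "series": [
    [0.05,[0,0,0],0],
    [0.05,[0,0,0],0],
    [0.05,[0,0,0],0],
    [0.05,[0,0,0],0]
  ],
  "grip_force": 40
}}

```text
time: 39.8
tool_pos: [724.1, -36.0, 146.3]
tcp_rot: [-179.8, -2.9, 6.9]
ft_force: [-1.7, 2.3, 4.6]
finger_gap: 12.9
```

Gripped. I'll turn clockwise by about 0.75 rad.

Emit:
{"api": "apply_moves", "payload": {
  "series": [
    [0.05,[0,0,0],-0.1],
    [0.05,[0,0,0],-0.22],
    [0.05,[0,0,0],-0.34],
    [0.05,[0,0,0],-0.46],
    [0.05,[0,0,0],-0.58]
  ]
}}

```text
time: 40.42
tool_pos: [724.3, -35.0, 146.4]
tcp_rot: [-179.7, -2.8, -26.5]
ft_force: [-0.2, 4.9, 1.9]
finger_gap: 13.3
```

Emit:
{"api": "apply_moves", "payload": {
  "series": [
    [0.05,[0,0,0],-0.09],
    [0.05,[0,0,0],-0.17],
    [0.05,[0,0,0],-0.17]
  ]
}}

```text
time: 40.8
tool_pos: [724.4, -34.7, 146.4]
tcp_rot: [-179.7, -2.8, -36.2]
ft_force: [0.4, 2.6, 0.7]
finger_gap: 12.9
```

Yaw went from 6.9 to -36.2° (0.752 rad). I'll release, rise and look.

Emit:
{"api": "apply_moves", "payload": {
  "series": [
    [0.42,[0,0,0],0],
    [0.42,[0,0,0],0],
    [0.42,[0,0,0.03],0],
    [0.42,[0,0,0.08],0],
    [0,[0,0,0.11],0]
  ]
}}

```text
time: 41.42
tool_pos: [725.1, -35.1, 259.6]
tcp_rot: [-179.6, -3.0, -36.2]
ft_force: [1.4, 1.3, 0.8]
finger_gap: 18.9
```

Emit:
{"api": "apply_moves", "payload": {
  "series": [
    [0,[-0.05,0.02,0],0.1],
    [0,[-0.1,0.04,0],0.2],
    [0,[-0.15,0.07,0],0.3],
    [0,[-0.2,0.12,0],0.35],
    [0,[-0.23,0.17,0],0.35]
  ]
}}

```text
time: 42.05
tool_pos: [495.6, 131.9, 259.8]
tcp_rot: [-179.6, -3.1, -16.2]
ft_force: [0.9, 1.3, 0.2]
finger_gap: -0.2
```

Run:
```python
from h import *
from bench import *
P={}
for n in ("scene","top"):
    p=optics.snapshot(n); P[n]={k:p[k] for k in("color","intrinsics","distortion","rvec","tvec")}
    if n=="scene": crop(p,130,170,270,290,"pics/s_k3.png",5.5)
    else: crop(p,250,70,380,190,"pics/t_k3.png",6)
pickle.dump(P,open("P6.pkl","wb"))
s=sense(); print(s["time"],s["tool_pos"],s["tcp_rot"],s["ft_force"],s["finger_gap"])
```

```text
42.15 [494.4386382  135.71436552 260.08060093] [-179.53926864   -2.99501593  -15.86972079] [ 0.45915896 -0.08121045 -0.2286087 ] 0.008496578277524282
```

View pics/t_k3.png

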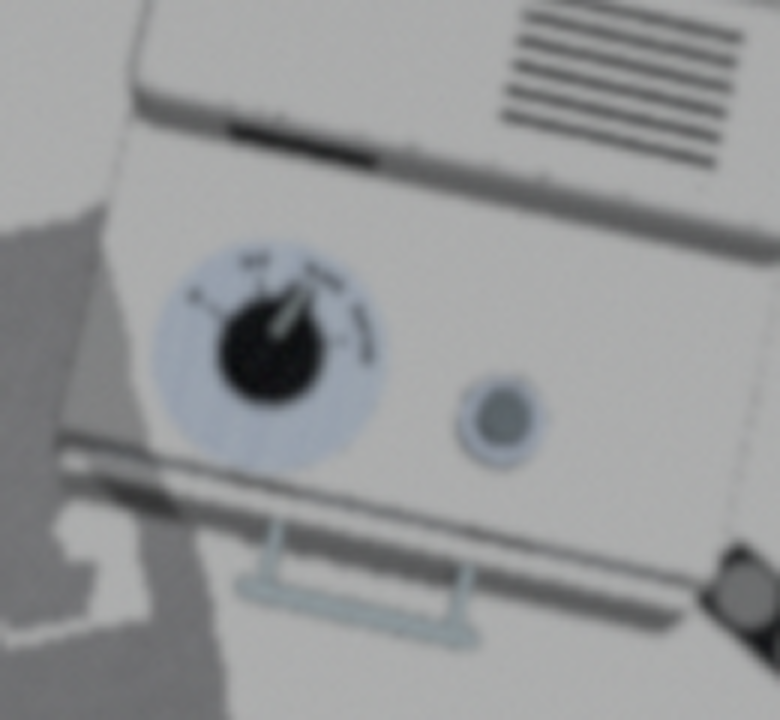

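View pics/s_k3.png

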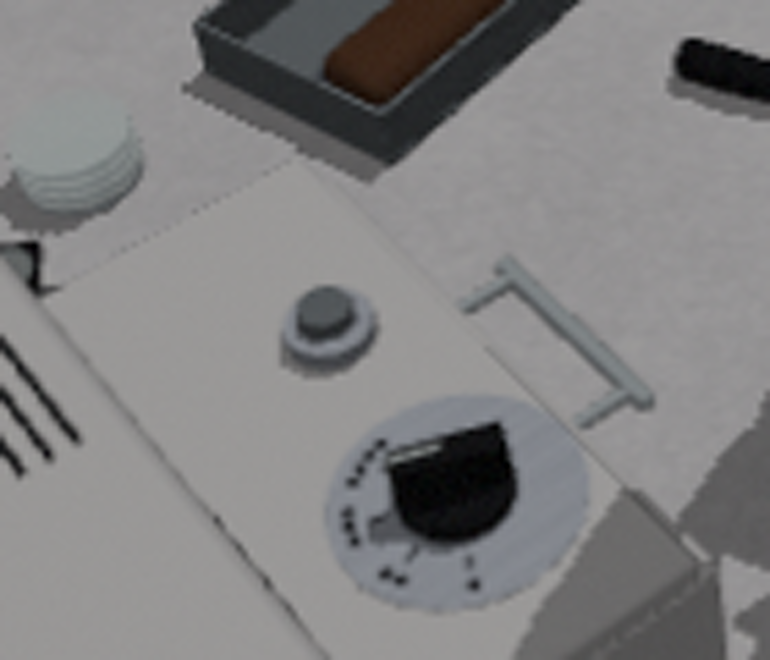

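Top crop: the pointer at (295,295) stands at the three-dot mark, and the handle pixels match those of the shut drawer at the start. Next I'll press start.

Emit:
{"api": "apply_moves", "payload": {
  "series": [
    [0,[0.036,-0.05,0],0],
    [0,[0.072,-0.1,0],0],
    [0,[0.108,-0.15,0],0],
    [0,[0.144,-0.2,0],0],
    [0,[0.175,-0.25,0],0]
  ]
}}

```text
time: 42.78
tool_pos: [670.5, -116.9, 259.9]
tcp_rot: [-179.6, -3.0, -15.9]
ft_force: [0.7, 0.7, 0.6]
finger_gap: 0.2
```

Run:
```python
from bench import *
s=sense(); print(s["time"],s["tool_pos"],s["tcp_rot"])
```

```text
42.775 [ 670.46730805 -116.87202251  259.89225849] [-179.55220395   -3.01327208  -15.86310527]
```

Emit:
{"api": "apply_moves", "payload": {
  "series": [
    [0,[0.0185,-0.0255,0],0],
    [0,[0.0185,-0.0255,-0.04],0],
    [0,[0.0185,-0.0255,-0.08],0],
    [0,[0.0185,-0.0255,-0.1],0],
    [0,[0.0185,-0.0255,-0.1],0]
  ]
}}

```text
time: 43.4
tool_pos: [687.8, -142.3, 157.8]
tcp_rot: [-179.6, -2.8, -15.9]
ft_force: [-0.0, 0.1, 0.8]
finger_gap: 0.1
```

Run:
```python
from h import *
from bench import *
p=optics.snapshot("scene"); crop(p,130,130,250,250,"pics/s_b.png",6)
s=sense(); print(s["time"],s["tool_pos"],s["tcp_rot"],s["ft_force"])
```

```text
43.45 [ 688.98204385 -142.50398713  160.18755007] [-179.56165532   -2.99971377  -15.85124176] [0.82876698 0.34563559 0.42750749]
```

View pics/s_b.png

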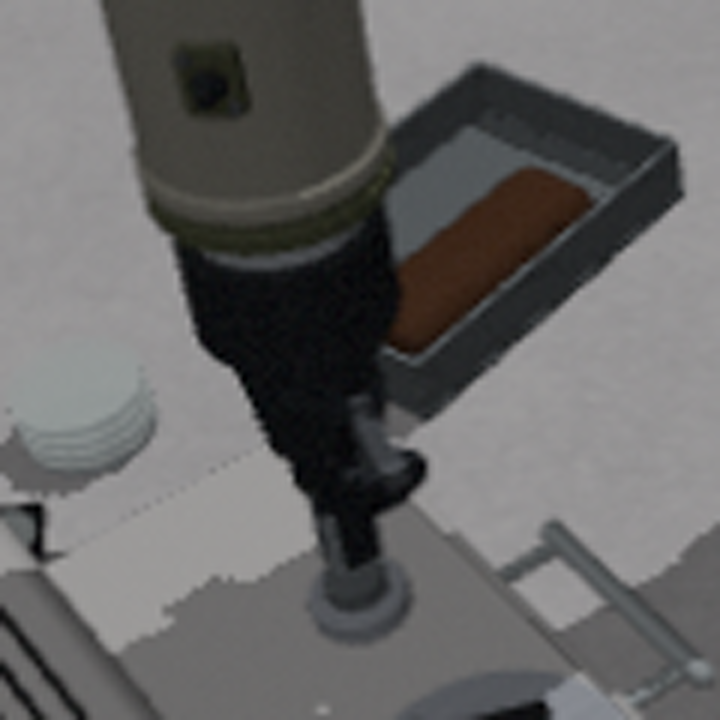

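The fingertips, crop (350,560), are right above the button. I'll press down slowly.

Emit:
{"api": "apply_moves", "payload": {
  "series": [
    [0,[0,0,-0.005],0],
    [0,[0,0,-0.009],0],
    [0,[0,0,-0.012],0],
    [0,[0,0,-0.0145],0],
    [0,[0,0,-0.0145],0]
  ]
}}

```text
time: 44.08
tool_pos: [689.6, -142.6, 146.5]
tcp_rot: [-179.6, -3.1, -15.9]
ft_force: [1.8, -0.9, 4.7]
finger_gap: 0.3
```

Emit:
{"api": "apply_moves", "payload": {
  "series": [
    [0,[0,0,-0.0015],0],
    [0,[0,0,-0.003],0],
    [0,[0,0,-0.003],0]
  ]
}}

```text
time: 44.45
tool_pos: [689.8, -142.7, 145.1]
tcp_rot: [-179.6, -3.1, -15.8]
ft_force: [-4.0, 1.7, 12.7]
finger_gap: 0.0
```

The button is bottomed (12.7 N). I'll release and move away.

Emit:
{"api": "apply_moves", "payload": {
  "series": [
    [0,[0,0,0],0],
    [0,[0,0,0.03],0],
    [0,[0,0,0.08],0],
    [0,[-0.03,0.03,0.11],0],
    [0,[-0.08,0.07,0.11],0]
  ]
}}

```text
time: 45.08
tool_pos: [611.9, -73.8, 258.2]
tcp_rot: [-179.5, -3.4, -15.9]
ft_force: [0.9, 0.5, 0.6]
finger_gap: -0.1
```

Emit:
{"api": "apply_moves", "payload": {
  "series": [
    [0,[-0.04,0.05,0],0],
    [0,[-0.08,0.1,0],0],
    [0,[-0.11,0.15,0],0],
    [0,[-0.13,0.2,0],0],
    [0,[-0.13,0.21,0],0]
  ]
}}

```text
time: 45.7
tool_pos: [480.2, 138.7, 257.7]
tcp_rot: [-179.5, -3.4, -15.7]
ft_force: [0.6, 0.6, 0.3]
finger_gap: 0.1
```

Run:
```python
from h import *
from bench import *
for n in ("scene","top"):
    p=optics.snapshot(n); cv2.imwrite(f"pics/{n}_end.png",p["color"])
    if n=="scene": crop(p,130,130,270,280,"pics/s_end.png",5)
    else: crop(p,250,70,380,190,"pics/t_end.png",6)
s=sense(); print(s["time"],s["tool_pos"],s["ft_force"])
```

```text
45.8 [481.55466874 136.93682855 257.7133082 ] [ 0.40786049 -0.5278475  -0.31465618]
```

View pics/s_end.png

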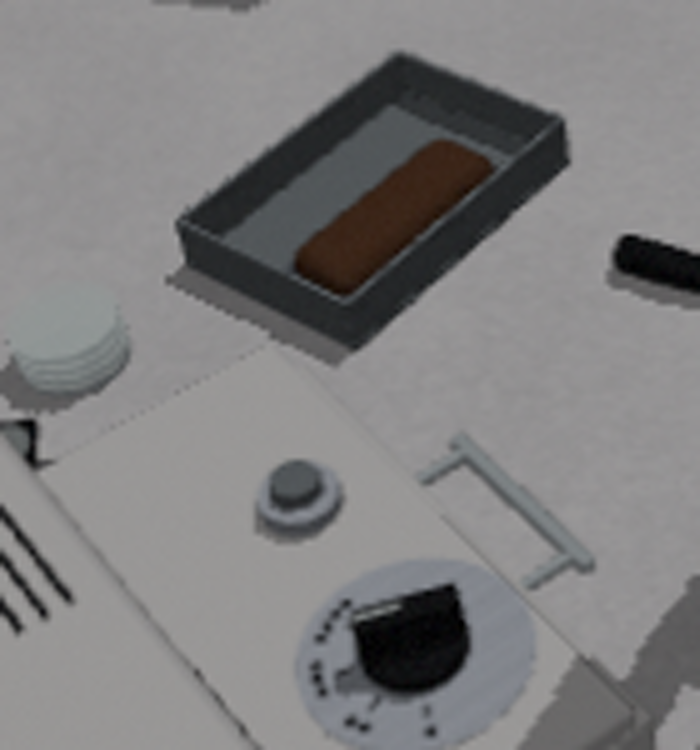

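View pics/top_end.png

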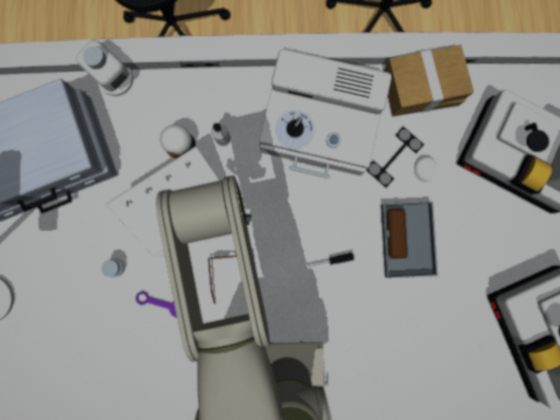

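View pics/t_end.png

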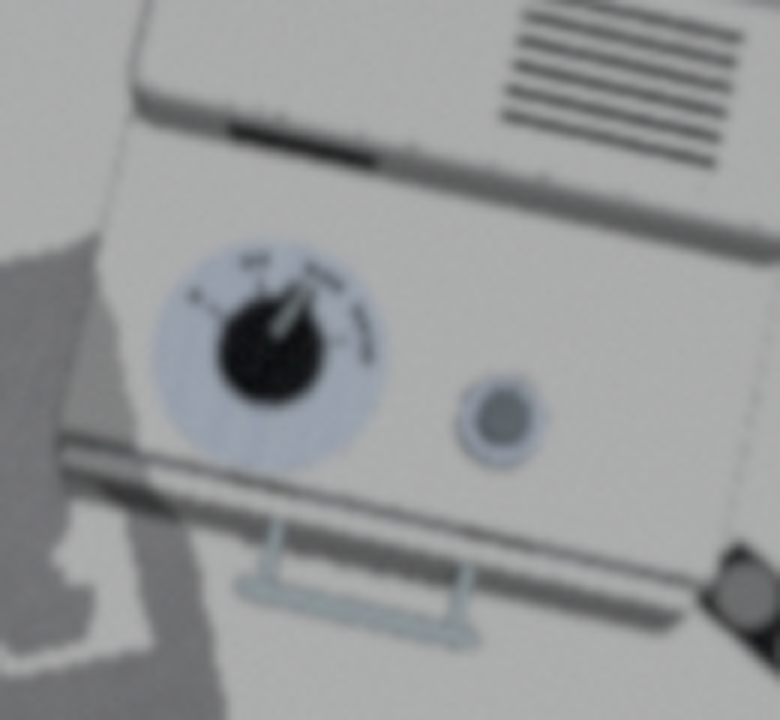

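The dial is at three dots, the drawer shut, the button up, the case flat in the tray at top (397,232), the bystanders in place and the robot clear of everything.

```bash
python3 -c "
from bench import *
print(hand_in())"
```

```text
the job is handed in; nothing more can be done
None
```

I finished the job and handed it in at about 46 s of the 210 s allowed. No verdict was reported.

**What I did:** I put the case in the tray and pulled the drawer open by hooking the bar. The only two occluders present, on hooks 1 and 4, I laid flat in the drawer. Then I pushed the drawer shut, turned the dial from two dots to three, pressed start and moved clear.

**What the last checks showed:**
- **Occluders:** Before shutting, each one's two ends measured level within about 2 mm. They lay about 120 mm apart and clear of the walls. The measured height came out about 5 mm below the expected top face, which I put down to camera calibration.
- **Drawer:** I pushed it to its stop (about 22 N), and its handle is back within about half a pixel of where it started.
- **Dial and button:** The pointer is on the three-dot mark. The button bottomed at about 12.7 N and is up again.
- **Case and bystanders:** The case was knocked a few centimetres inside the tray partway through. It still lies flat and, by eye, within the limits. The bystanders look unmoved; the robot arm hid part of the spectacles and the purple look-alike in the last top picture.
- **Arm tilt:** The tool picked up about 3° of tilt during the run, which caused no trouble.

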